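# Balance the cartridge centrifuge before a run

### The job

The bench centrifuge is loaded out of balance: a short cartridge stands opposite a long one. Swing its clear lid right open, take the short cartridge out and stand it in any free hole of the rack, then put the long cartridge from the rack all the way down into the emptied sleeve opposite the other long one, and shut the lid fully. Keep the cartridges upright, never take the other long one out, and leave the other racked cartridges and the things lying about where they are.

Things in the scene. Friction and masses are not known exactly. Their poses are not given: they have to be found in the camera images.
- centrifuge: Small bench centrifuge for dispensing cartridges, fixed to the counter: grey foot 172 x 160 x 36 mm, white round bowl on it (outer radius 74 mm, rim 82 mm above the counter). Origin: centre of its underside; x points from the front (control panel, lid tab) to the rear (lid hinge).
- lid (a joint): Hinge of the clear domed lid (radius 70 mm, 59 mm high above the bowl rim), rad: 0 fully closed on the rim, 1.85 fully open; it turns about a level axis along the centrifuge's y at its rear, front edge going up and back. A stiff hinge: the lid stays where it is left and needs about 2 to 3 N at the tab. Near 1.7 or more it is clear of the rotor.
- lid_hinge (a point): Centre of the lid's hinge axis, 82 mm above the counter, 78 mm behind the centrifuge's centre. Its frame turns with the lid: at joint 0 it is parallel to the centrifuge's, and as the lid opens by angle a its x axis turns down by a.
- lid_tab (a point): Grip point of the grey tab that sticks out from the front of the lid: centre of a bar 24 mm wide (along the hinge axis), 8 mm thick, reaching 38 mm out of the lid wall; this point is 18 mm from the bar's free end. With the lid closed it is 110 mm above the counter; from lid_hinge it lies 168 mm to the front and 28 mm up (lid frame).
- rotor: Aluminium rotor in the bowl, turning on a vertical shaft with light friction (it may be turned a little when touched). Origin on the axis at the underside, 32.5 mm above the counter. Four vertical round sleeves around it, 36 mm from the axis, 90 degrees apart: inner diameter 20.5 mm, outer 25.5 mm, 46 mm deep, mouths at 81.5 mm above the counter, level with the bowl rim.
- sleeve0 (a point): Centre of the inner floor of rotor sleeve 0 (mouth 46 mm above it). sleeve0 and sleeve2 face one another across the shaft and are the pair in use; the other two sleeves are empty.
- sleeve2 (a point): Centre of the inner floor of rotor sleeve 2 (mouth 46 mm above it). sleeve0 and sleeve2 face one another across the shaft and are the pair in use; the other two sleeves are empty.
- rack: Grey cartridge rack 104 x 162 x 54 mm, fixed to the counter, two rows (along x, 48 mm apart) of three holes (along y, 48 mm apart). Origin: centre of its underside. The two drilled shelves are open at the sides; hole diameter 20 mm, top surface 52 mm above the counter.
- hole0 (a point): Where a cartridge's foot stands in rack hole 0: hole axis on the rack's floor, 46 mm below the top surface.
- hole1 (a point): Where a cartridge's foot stands in rack hole 1: hole axis on the rack's floor, 46 mm below the top surface.
- hole2 (a point): Where a cartridge's foot stands in rack hole 2: hole axis on the rack's floor, 46 mm below the top surface.
- hole3 (a point): Where a cartridge's foot stands in rack hole 3: hole axis on the rack's floor, 46 mm below the top surface.
- hole4 (a point): Where a cartridge's foot stands in rack hole 4: hole axis on the rack's floor, 46 mm below the top surface.
- hole5 (a point): Where a cartridge's foot stands in rack hole 5: hole axis on the rack's floor, 46 mm below the top surface.
- long_spun: Long dispensing cartridge, standing in a rotor sleeve from the start: 96 mm tall, white barrel 18 mm in diameter, tapered foot 10 mm wide, knurled black end cap (diameter 20 mm) over the top 14 mm. Origin: centre of its foot, z up along it. It stands 50 mm out of a sleeve or hole.
- short_spun: Short cartridge, standing at the start in the rotor sleeve across the shaft from long_spun: like the long ones but 72 mm tall, so it stands 26 mm out of a sleeve or hole. Origin: centre of its foot.
- long_racked: The long cartridge in the rack (only long one there), 96 mm tall, same as long_spun. Origin: centre of its foot.
- short_racked_1: Short cartridge that belongs in the rack, 72 mm tall. Origin: centre of its foot.
- short_racked_2: Another short cartridge that belongs in the rack, 72 mm tall. Origin: centre of its foot.
- pot: Bystander: shallow clear pot, 51 mm across, 22 mm high, loose. Origin: centre of its underside.
- spool: Bystander: grey solder spool, 52 mm across, 35 mm high, loose. Origin: centre of its underside.
- cutters: Bystander: side cutters with blue handles, 44 x 122 x 11 mm, lying loose. Origin: centre of its underside.
- tweezers: Bystander: steel tweezers, 10 x 120 x 8 mm, lying loose. Origin: centre of its underside.

How it is judged:
By the outcome, as a careful person would: the job done as asked, in the order asked, and still so for the second after the job is handed in, with the robot touching nothing.
It also fails if it takes over 72 s, if anything falls off the work surface, if the arm or the gripper's body presses on something with over 40 N, if the wrist force passes 120 N, or if a joint passes its speed limit or range.

### The arm

A 6-joint arm with a two-finger parallel gripper is mounted at the origin on a cart in front of the work surface, level with it; the furniture and walls round the work are solid. World frame = base frame: x ahead of the robot, y to its left, z up, the work surface at z = 0. Lengths are in m, angles in rad, forces in N, time in s.
With the tool pointing down it reaches from about 0.4 to 0.825 m from the base axis. Payload 7 kg.
Tool frame: the origin (TCP) lies at the very end of the fingers, on their centre line; the grasp point (between the pads) lies 19 mm behind it; z points along the fingers, y is the direction in which the jaws open and shut (so a half turn about z gives the same grasp; the last joint's range is limited). The gripper opens to 88 mm and grips with 3 to 60 N. Pads are 19 mm wide; open, the fingers measure 130 mm over their backs; the gripper's body (78 mm by 193 mm) begins 47 mm behind the grasp point.
Start: joints at [1.588, 0.359, 0.012, 0, -1.224, -0.288], TCP at [0.181, 0.65, 0.227] pointing down, gripper open.
Joint ranges: [-3.07, 3.07], [-1.43, 2.12], [-1.02, 1.25], [-3.03, 1.67], [-3.05, -0], [-3.03, 3.03]. Speed limits (rad/s): [2.39, 2.39, 3.01, 3.14, 3.14, 3.14].

### API

Orientations are given as [roll, pitch, yaw] about the fixed x, y, z axes, in that order (R = Rz(yaw) Ry(pitch) Rx(roll)).
In Python, from station import arm gives the robot as it stands.
- The arm moves only by the shell command python3 -m inch 'ROWS' [FORCE]. ROWS is text: rows parted by semicolons, each of 7 numbers parted by spaces: the closure, from 0 (fully open) to 1 (shut), then the shift along the tool's x, y, z each as a share of 300 mm, from -1 to 1, then the turn, a rotation vector about the tool's x, y, z each as a share of 60 degrees, from -1 to 1. In form: grip tx ty tz rx ry rz; .... A call has 1 to 12 rows; each row is the pose to reach, as a shift and turn from the pose commanded when the call began, along the tool's axes at that moment; what a row does not reach only later rows make up. A row lasts 1/10 s, in which the tool goes at most 50 mm and 8.59 degrees, less where a joint would pass 70% of its speed; a pose out of reach is approached as far as the arm can. A call with a number of a shift or a turn outside -1 to 1 is refused whole. A call with a gripper value outside its range is refused whole. The fingers move at their own pace and stop on an object; FORCE is the grip in N (left out, the last holds). Time passes only in rows, so rows that repeat a pose let the fingers close. It gives the time, the measured TCP pose, the force and the opening at its end, in the units of the state.
- arm.get_state(): the state, without advancing time (a new reading comes with each control period).
- arm.grab_frame(name): name is "scene" or "top" or "wrist"; returns a dict with "img" (400x640x3 uint8, red, green, blue), "range_z" (400x640 float32, m along the optical axis (not along the pixel's ray), 0 where there is no reading), "fx", "fy", "cx", "cy" (pixels), "extrinsics" (4x4, takes a point from world to camera coordinates); the wrist camera has in their place "tool_from_camera" (4x4, takes a point from camera to tool coordinates, whose origin is the TCP and whose axes are the flange's). Camera axes: x right, y up, looking along -z (the intrinsics and any distortion apply to the point x, -y, -z); pixel columns grow to the right and rows downward; lengths in m; the calibration is good to about 2 mm. The wrist camera is an equidistant fisheye: a pixel r from the principal point sees the ray r / f radians off the axis. A picture is of the moment at which its call begins: read the wrist's pose just before it.
- arm.job_done(): hands the job in, once; it reports no verdict.
The state is a dict: "t": time; "q": joint angles; "qd": joint speeds; "joint_efforts": joint torques, N m; "eef_pos": TCP position; "ee_rot": TCP orientation; "force": force on the tool from outside, world axes, zero at the start; "moment": the same for the moment, N m; "width": finger opening in m.
Only numpy, scipy, OpenCV 4.12 (cv2) and the standard library are available. Lean on these libraries where they do the work, as an engineer would, in place of code of your own. Each camera call takes 0.05 s, during which the arm holds its last target.

## Working session

There is one attempt and no reset: what is moved stays moved. The work goes in short steps, Python scripts to look and compute and a shell command to move; the robot and the scene stay as the last step left them, time stands still between calls to the robot, and variables do not carry over. Pictures are saved under pics/ and viewed, and the job is handed in when it is done.

```bash
ls; mkdir -p pics; python3 - <<'E'
from station import arm
import cv2,numpy as np
s=arm.get_state();print({k:np.round(v,3) for k,v in s.items()})
for n in ["scene","top","wrist"]:
    f=arm.grab_frame(n)
    cv2.imwrite(f"pics/{n}0.png",f["img"][:,:,::-1])
    np.savez(f"pics/{n}0.npz",**f)
    print(n,f["fx"],f["fy"],f["cx"],f["cy"],[k for k in f]); print(np.round(f.get("extrinsics",f.get("tool_from_camera")),4))
E
```

```text
pics
{'t': np.float64(0.0), 'q': array([ 1.588,  0.359,  0.011, -0.   , -1.224, -0.288]), 'qd': array([-0.002, -0.   , -0.001, -0.   ,  0.001, -0.001]), 'joint_efforts': array([ 2.0000e-03, -5.8272e+01,  2.9305e+01,  6.9970e+00,  7.0000e-03,
       -0.0000e+00]), 'eef_pos': array([0.18 , 0.65 , 0.226]), 'ee_rot': array([ 3.14 , -0.   , -0.271]), 'force': array([ 0.795, -0.447, -0.246]), 'moment': array([0.02 , 0.025, 0.012]), 'width': np.float64(0.088)}
scene 411.8389520132589 411.8389520132589 315.68207507905066 200.844875351251 ['img', 'range_z', 'fx', 'fy', 'cx', 'cy', 'extrinsics']
[[ 0.7342 -0.6789 -0.0011 -0.3513]
 [ 0.2662  0.2864  0.9204 -0.2219]
 [-0.6245 -0.676   0.3911 -0.6877]
 [ 0.      0.      0.      1.    ]]
top 448.8256787581422 448.8256787581422 321.13853434494035 199.76405086230443 ['img', 'range_z', 'fx', 'fy', 'cx', 'cy', 'extrinsics']
[[ 0.0154 -0.9997  0.0168 -0.0144]
 [ 0.9985  0.0163  0.0518 -0.4965]
 [-0.0521  0.0159  0.9985 -1.2181]
 [ 0.      0.      0.      1.    ]]
wrist 309.70691628693146 309.70691628693146 320.9278163538623 193.1574887684618 ['img', 'range_z', 'fx', 'fy', 'cx', 'cy', 'tool_from_camera']
[[-8.000e-04  9.683e-01  2.497e-01  6.600e-02]
 [ 1.000e+00  9.000e-04 -5.000e-04  4.000e-04]
 [-7.000e-04  2.497e-01 -9.683e-01 -1.576e-01]
 [ 0.000e+00  0.000e+00  0.000e+00  1.000e+00]]
```

View pics/scene0.png

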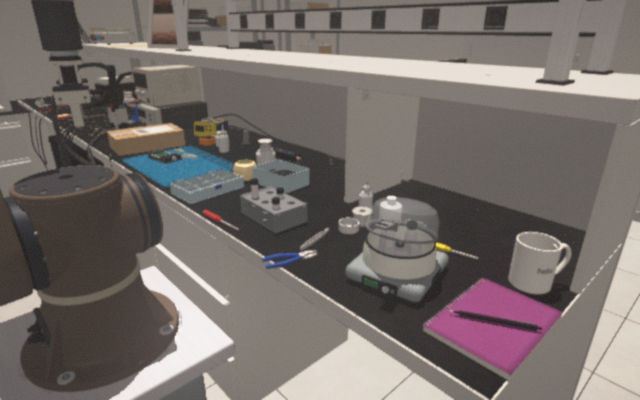

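View pics/top0.png

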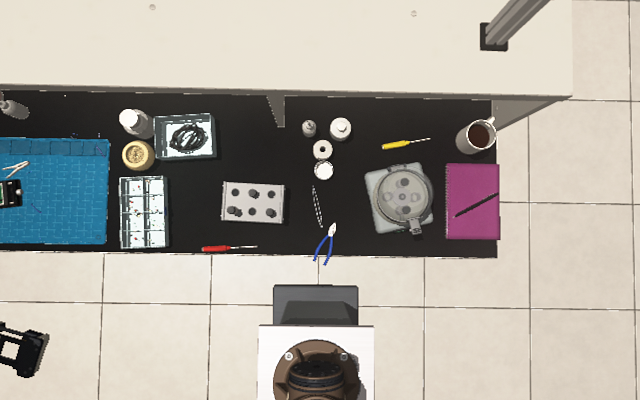

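View pics/wrist0.png

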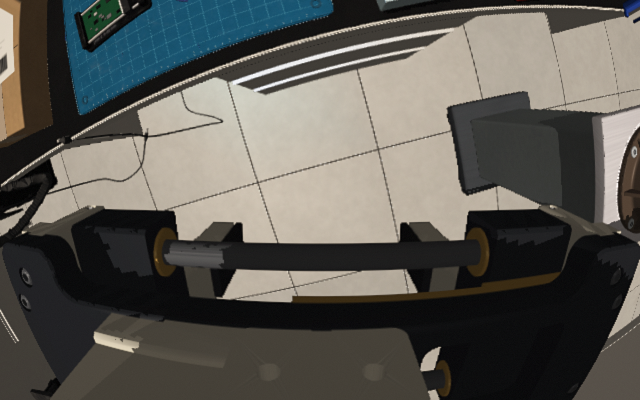

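```bash
cat > h.py <<'E'
import numpy as np,cv2
from scipy.spatial.transform import Rotation as R
class V:
    def __init__(s,f,pos=None,rot=None):
        s.f=f; s.img=np.array(f["img"]); s.rz=np.array(f["range_z"])
        s.K=[float(f[k]) for k in("fx","fy","cx","cy")]
        s.fish="extrinsics" not in f
        if s.fish:
            T=np.eye(4);T[:3,:3]=R.from_euler("xyz",rot).as_matrix();T[:3,3]=pos
            s.cw=T@np.array(f["tool_from_camera"])   # cam->world
        else: s.cw=np.linalg.inv(np.array(f["extrinsics"]))
    def dirc(s,u,v):
        fx,fy,cx,cy=s.K; a=(np.asarray(u,float)-cx)/fx; b=(np.asarray(v,float)-cy)/fy
        if s.fish:
            r=np.hypot(a,b)+1e-12; k=np.sin(r)/r
            d=np.stack([a*k,-b*k,-np.cos(r)],-1); return d
        return np.stack([a,-b,-np.ones_like(a)],-1)
    def ray(s,u,v): return s.cw[:3,3], s.dirc(u,v)@s.cw[:3,:3].T
    def plane(s,u,v,z):
        o,d=s.ray(u,v); t=(z-o[2])/d[...,2]; return o+d*t[...,None]
    def depth(s,u,v):
        d=s.dirc(u,v); z=s.rz[np.asarray(v,int),np.asarray(u,int)]
        p=d/(-d[...,2:3])*z[...,None]; return p@s.cw[:3,:3].T+s.cw[:3,3]
    def proj(s,P):
        P=np.atleast_2d(P); p=(P-s.cw[:3,3])@s.cw[:3,:3]
        fx,fy,cx,cy=s.K; x,y,z=p[:,0],-p[:,1],-p[:,2]
        if s.fish:
            r=np.hypot(x,y); th=np.arctan2(r,z); return np.stack([cx+fx*th*x/r,cy+fy*th*y/r],1)
        return np.stack([cx+fx*x/z,cy+fy*y/z],1)
def load(n,pos=None,rot=None): return V(dict(np.load(f"pics/{n}.npz")),pos,rot)
def crop(v,x0,y0,x1,y1,k,fn):
    cv2.imwrite(fn,cv2.resize(v.img[y0:y1,x0:x1,::-1],None,fx=k,fy=k,interpolation=cv2.INTER_CUBIC))
E
python3 - <<'E'
from h import *
t=load("top0"); crop(t,205,140,345,240,5,"pics/rackz.png"); crop(t,340,140,460,250,5,"pics/cenz.png")
s=load("scene0"); crop(s,330,170,480,310,5,"pics/scen.png")
crop(s,180,150,350,280,4,"pics/srack.png")
E
```

```text
(no output)
```

View pics/rackz.png

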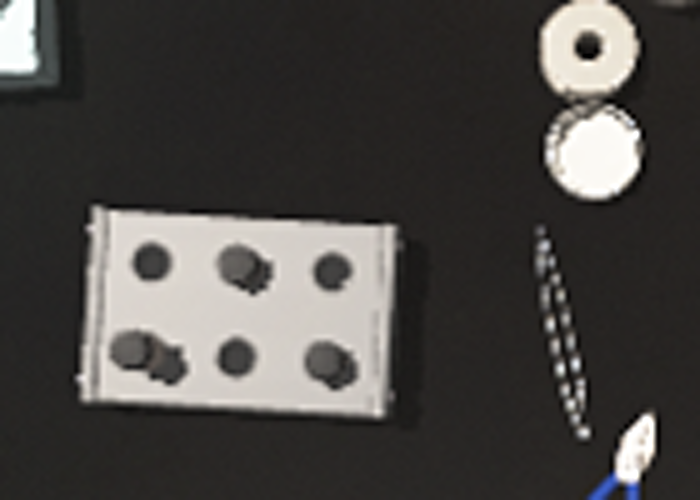

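View pics/cenz.png

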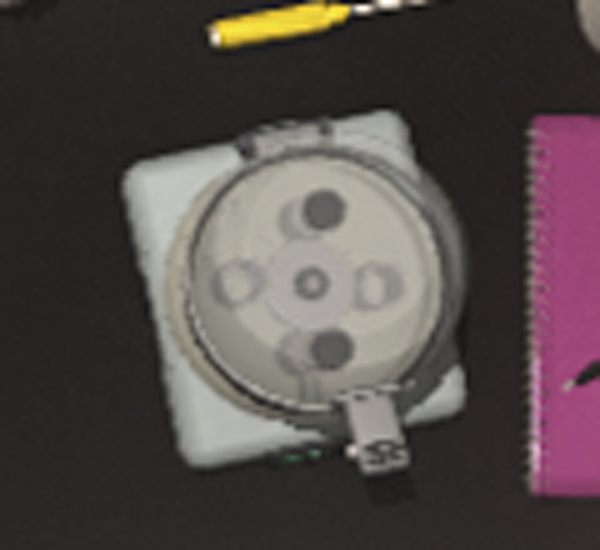

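View pics/scen.png

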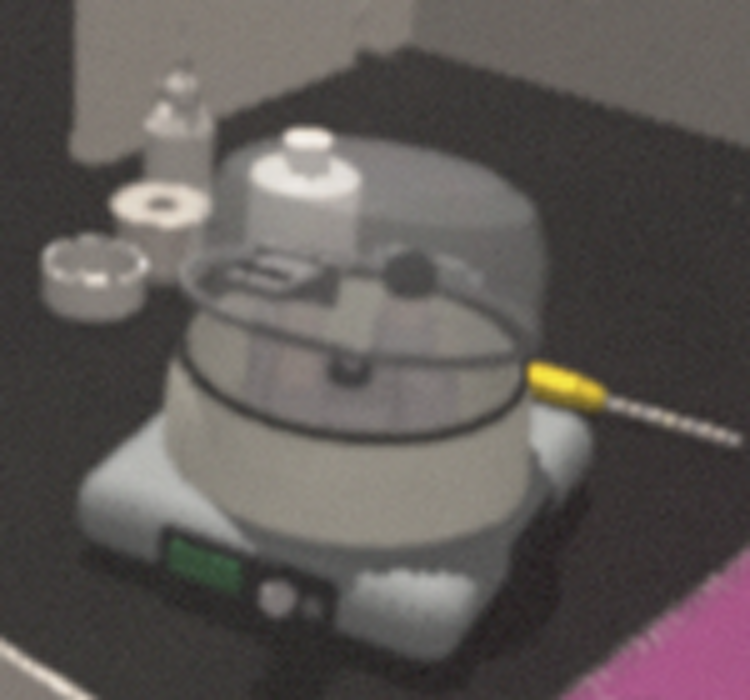

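View pics/srack.png

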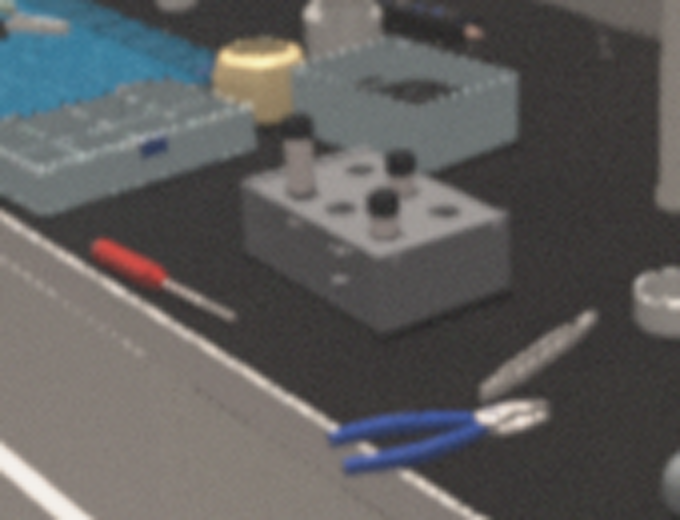

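```bash
python3 - <<'E'
from h import *
t=load("top0"); s=load("scene0")
print("cams",t.cw[:3,3],s.cw[:3,3])
def tp(x,y,z,z0=(0,0),k=5):
    return np.round(t.plane(np.array(z0[0]+(x+.5)/k-.5),np.array(z0[1]+(y+.5)/k-.5),z),4)
# depth check of table, calib
for u,v in[(300,200),(230,180),(380,170)]: print("d",t.depth(np.array(u),np.array(v)))
# rack holes
o=(205,140)
for n,x,y in[("FL",132,350),("F M",236,357),("FR",330,362),("BL",151,262),("BM",238,266),("BR",332,271)]: print("hole z.052",n,tp(x,y,.052,o))
for x,y,z in[(132,350,.102),(330,362,.078),(238,266,.078)]: print("cap",tp(x,y,z,o))
for x,y in [(97,208),(398,228),(386,416),(82,402)]: print("rackcorner",tp(x,y,.054,o))
o=(340,140)
for x,y in [(128,170),(395,115),(465,405),(188,465)]: print("foot",tp(x,y,.036,o))
print("shaft",tp(312,284,.08,o)); print("slL",tp(238,283,.0815,o),"slR",tp(375,287,.0815,o))
print("capB",tp(323,210,.1315,o),tp(323,210,.1075,o)); print("capF",tp(332,349,.1315,o),tp(332,349,.1075,o))
print("tab",[tp(378,435,z,o) for z in(.11,.14,.17)])
# triangulate helper
def tri(a,b):
    o1,d1=t.ray(*map(np.array,a)); o2,d2=s.ray(*map(np.array,b))
    A=np.stack([d1,-d2],1); k=np.linalg.lstsq(A,o2-o1,rcond=None)[0]
    p,q=o1+k[0]*d1,o2+k[1]*d2; return np.round((p+q)/2,4),np.linalg.norm(p-q)
T=lambda x,y:(340+(x+.5)/5-.5,140+(y+.5)/5-.5); S=lambda x,y:(330+(x+.5)/5-.5,170+(y+.5)/5-.5)
print("B",tri(T(323,210),S(411,272))); print("F",tri(T(332,349),S(350,365))); print("tab",tri(T(378,435),S(272,272)))
# shelf
import sys
for v in range(60,125,8): print(v,t.depth(np.array(390),np.array(v)).round(3))
E
```

```text
cams [0.43261267 0.01308002 1.24224526] [-0.11252083 -0.63985996  0.47274962]
d [ 0.4959785   0.05190305 -0.0040686 ]
d [ 0.54819968  0.24672307 -0.00156471]
d [ 0.57950694 -0.16516602  0.02989425]
hole z.052 FL [0.4647 0.232  0.052 ]
hole z.052 F M [0.4619 0.1771 0.052 ]
hole z.052 FR [0.4601 0.1274 0.052 ]
hole z.052 BL [0.5115 0.2232 0.052 ]
hole z.052 BM [0.5102 0.1771 0.052 ]
hole z.052 BR [0.5083 0.1273 0.052 ]
cap [0.4634 0.2228 0.102 ]
cap [0.4595 0.1249 0.078 ]
cap [0.5085 0.1735 0.078 ]
rackcorner [0.5396 0.252  0.054 ]
rackcorner [0.5316 0.0927 0.054 ]
rackcorner [0.432 0.097 0.054]
rackcorner [0.4369 0.2572 0.054 ]
foot [ 0.5683 -0.1242  0.036 ]
foot [ 0.6008 -0.2691  0.036 ]
foot [ 0.4442 -0.3076  0.036 ]
foot [ 0.4096 -0.1582  0.036 ]
shaft [ 0.5054 -0.2158  0.08  ]
slL [ 0.5052 -0.1769  0.0815] slR [ 0.5043 -0.2483  0.0815]
capB [ 0.5392 -0.2109  0.1315] [ 0.5415 -0.2157  0.1075]
capF [ 0.47   -0.2158  0.1315] [ 0.4708 -0.2207  0.1075]
tab [array([ 0.4276, -0.2438,  0.11  ]), array([ 0.4277, -0.237 ,  0.14  ]), array([ 0.4279, -0.2302,  0.17  ])]
B (array([ 0.5428, -0.2179,  0.1004]), np.float64(0.001904494157334541))
F (array([ 0.4761, -0.2307,  0.0868]), np.float64(0.014315645266931673))
tab (array([ 0.4277, -0.2357,  0.1456]), np.float64(0.0001509810241899576))
60 [ 0.758 -0.133  0.37 ]
68 [ 0.743 -0.134  0.366]
76 [ 0.727 -0.134  0.365]
84 [ 0.71  -0.134  0.368]
92 [ 0.694 -0.134  0.367]
100 [ 0.781 -0.196  0.   ]
108 [ 0.758 -0.196  0.002]
116 [ 0.735 -0.196  0.002]
124 [ 0.713 -0.197 -0.   ]
```

```bash
cat >> h.py <<'E'
D2=np.deg2rad
def ori(yaw,tilt=0.0,az=0.226):
    """tool down with yaw; then tilt so tool z leans toward azimuth az"""
    ax=np.array([-np.sin(az),np.cos(az),0.0])   # world rot axis; -tilt about it sends -z towards +az
    return R.from_rotvec(-tilt*ax)*R.from_euler("xyz",[np.pi,0,yaw])
def rows(wps,base=None):
    """wps: list of (pos,Rotation); prints shares rel. to current (measured) pose"""
    if base is None:
        from station import arm
        s=arm.get_state(); p0=np.array(s["eef_pos"]);R0=R.from_euler("xyz",s["ee_rot"])
        print("t",round(float(s["t"]),2),"pos",p0.round(4),"rot",np.round(s["ee_rot"],3),"F",np.round(s["force"],1),"w",round(float(s["width"]),4))
    else: p0,R0=base
    for p,Rt in wps:
        d=R0.inv().apply(np.array(p)-p0)/0.3; r=(R0.inv()*Rt).as_rotvec()/np.deg2rad(60)
        n=max(np.linalg.norm(d)*.3/.05,np.linalg.norm(r)*60/8.59)
        print("  "," ".join(f"{x:.3f}" for x in [*d,*r]),f"  rows>={n:.1f}")
C=np.array([.5057,-.2148]); AZ=.226
def loc(x,y,z,az=None):
    a=AZ if az is None else az
    return np.array([C[0]+x*np.cos(a)-y*np.sin(a),C[1]+x*np.sin(a)+y*np.cos(a),z])
E
python3 - <<'E'
from h import *
P1=([.42,.45,.27],ori(-1.1));P2=([.5,.05,.27],ori(-2.0));P3=([.37,-.22,.27],ori(.226-np.pi))
rows([P1]); rows([P2],(np.array(P1[0]),P1[1])); rows([P3],(np.array(P2[0]),P2[1]))
E
```

```text
t 0.15 pos [0.1805 0.65   0.2258] rot [ 3.14  -0.    -0.271] F [-0.4  0.4 -0. ] w 0.0879
   0.948 0.429 -0.147 0.001 -0.001 0.792   rows>=6.3
   1.309 0.367 0.000 -0.000 -0.000 0.859   rows>=8.2
   0.999 0.019 0.000 0.000 -0.000 0.874   rows>=6.1
```

```bash
python3 -m inch '0.4 0.95 0.43 -0.15 0 0 0.79; 0.4 0.95 0.43 -0.15 0 0 0.79; 0.4 0.95 0.43 -0.15 0 0 0.79; 0.4 0.95 0.43 -0.15 0 0 0.79; 0.4 0.95 0.43 -0.15 0 0 0.79; 0.4 0.95 0.43 -0.15 0 0 0.79; 0.4 0.95 0.43 -0.15 0 0 0.79; 0.4 0.95 0.43 -0.15 0 0 0.79; 0.4 0.95 0.43 -0.15 0 0 0.79' 10
python3 - <<'E'
from h import *
rows([([.47,.2,.27],ori(-1.8)),([.5,.15,.27],ori(-1.9))])
E
```

```text
t: 1.05
eef_pos: [0.4206, 0.4497, 0.2712]
ee_rot: [3.141, 0.0, -1.099]
force: [0.6, 0.4, 0.3]
width: 0.0524
t 1.05 pos [0.4206 0.4497 0.2712] rot [ 3.141  0.    -1.099] F [0.6 0.4 0.3] w 0.0524
   0.816 0.232 0.004 0.000 -0.000 0.670   rows>=5.1
   1.010 0.219 0.004 0.000 -0.000 0.765   rows>=6.2
```

```bash
python3 -m inch '0.4 1 0.22 0 0 0 0.77; 0.4 1 0.22 0 0 0 0.77; 0.4 1 0.22 0 0 0 0.77; 0.4 1 0.22 0 0 0 0.77; 0.4 1 0.22 0 0 0 0.77; 0.4 1 0.22 0 0 0 0.77; 0.4 1 0.22 0 0 0 0.77; 0.4 1 0.22 0 0 0 0.77'
python3 - <<'E'
from h import *
rows([([.40,-.1,.28],ori(-2.7)),([.38,-.1,.28],ori(-2.8))])
E
```

```text
t: 1.85
eef_pos: [0.4984, 0.1524, 0.2714]
ee_rot: [3.141, 0.0, -1.905]
force: [0.7, 0.0, 0.7]
width: 0.0529
t 1.85 pos [0.4984 0.1524 0.2714] rot [ 3.141  0.    -1.905] F [0.7 0.  0.7] w 0.0529
   0.902 0.034 -0.029 0.000 -0.000 0.759   rows>=5.4
   0.924 0.097 -0.029 0.000 -0.000 0.855   rows>=6.0
```

```bash
python3 -m inch '0.4 0.9 0.03 -0.03 0 0 0.76; 0.4 0.9 0.03 -0.03 0 0 0.76; 0.4 0.9 0.03 -0.03 0 0 0.76; 0.4 0.9 0.03 -0.03 0 0 0.76; 0.4 0.9 0.03 -0.03 0 0 0.76; 0.4 0.9 0.03 -0.03 0 0 0.76; 0.4 0.9 0.03 -0.03 0 0 0.76'
python3 - <<'E'
from h import *
from station import arm
u=ori(AZ-np.pi,.6)
a=.216
tab=loc(.078-.168*np.cos(a)+.028*np.sin(a),0,.082+.168*np.sin(a)+.028*np.cos(a)); print("tab",tab)
z=u.as_matrix()[:,2];print(z)
pre=tab-z*.08
rows([(pre,u)])
s=arm.get_state()
f=arm.grab_frame("wrist"); np.savez("pics/w1.npz",**f,pos=s["eef_pos"],rot=s["ee_rot"])
cv2.imwrite("pics/w1.png",f["img"][:,:,::-1])
E
```

```text
t: 2.55
eef_pos: [0.4011, -0.0998, 0.2808]
ee_rot: [-3.142, 0.001, -2.702]
force: [-0.2, 0.5, -0.1]
width: 0.0523
tab [ 0.42764175 -0.23274778  0.14535583]
[ 0.55028391  0.12652568 -0.82533561]
t 2.55 pos [ 0.4011 -0.0998  0.2808] rot [-3.142e+00  1.000e-03 -2.702e+00] F [-0.2  0.5 -0.1] w 0.0523
   0.256 -0.407 0.231 0.061 -0.570 0.198   rows>=4.2
```

View pics/w1.png

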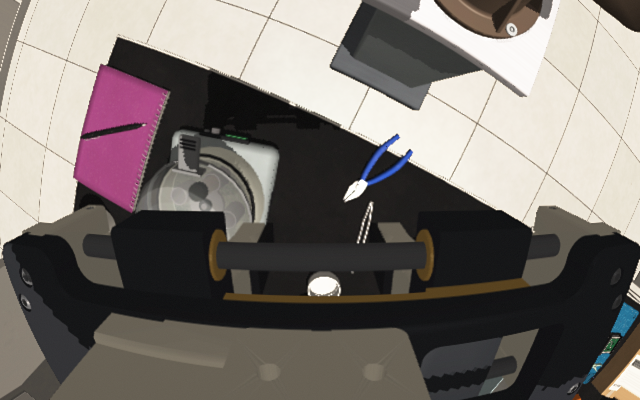

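```bash
python3 -m inch '0.4 0.256 -0.407 0.231 0.061 -0.57 0.198; 0.4 0.256 -0.407 0.231 0.061 -0.57 0.198; 0.4 0.256 -0.407 0.231 0.061 -0.57 0.198; 0.4 0.256 -0.407 0.231 0.061 -0.57 0.198; 0.4 0.256 -0.407 0.231 0.061 -0.57 0.198; 0.4 0.256 -0.407 0.231 0.061 -0.57 0.198'
python3 - <<'E'
from h import *
from station import arm
a=.216
tab=loc(.078-.168*np.cos(a)+.028*np.sin(a),0,.082+.168*np.sin(a)+.028*np.cos(a))
w=np.load("pics/w1.npz"); print("proj in w1",V(dict(w),w["pos"],w["rot"]).proj(tab))
rows([])
s=arm.get_state();print(np.round(s["q"],2))
f=arm.grab_frame("wrist"); np.savez("pics/w2.npz",**f,pos=s["eef_pos"],rot=s["ee_rot"])
v=V(f,s["eef_pos"],s["ee_rot"]); print("proj",v.proj(tab))
cv2.imwrite("pics/w2.png",f["img"][:,:,::-1])
f=arm.grab_frame("scene");cv2.imwrite("pics/s2.png",f["img"][:,:,::-1])
E
```

```text
t: 3.2
eef_pos: [0.3833, -0.243, 0.2097]
ee_rot: [3.137, 0.602, -2.922]
force: [0.2, -0.7, -0.4]
width: 0.0524
proj in w1 [[190.56174391 154.60670072]]
t 3.2 pos [ 0.3833 -0.243   0.2097] rot [ 3.137  0.602 -2.922] F [ 0.2 -0.7 -0.4] w 0.0524
[-0.54 -0.15 -0.54 -0.57 -0.81 -0.49]
proj [[321.2305951  202.99379672]]
```

View pics/w2.png

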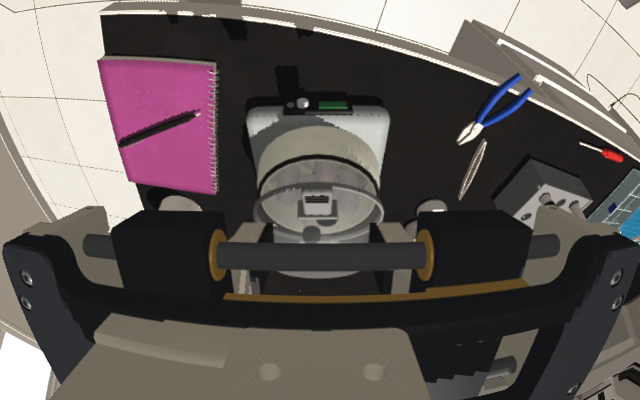

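View pics/s2.png

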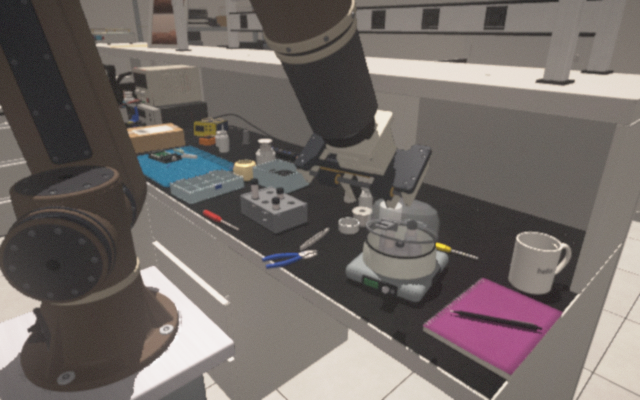

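```bash
cat >> h.py <<'E'
def tabp(a,out=.004,beyond=.012,y=0,tilt=.6):
    lx=-.168-out; lz=.028
    p=loc(.078+lx*np.cos(a)+lz*np.sin(a),y,.082-lx*np.sin(a)+lz*np.cos(a))
    u=ori(AZ-np.pi,tilt,AZ); return p+u.as_matrix()[:,2]*beyond,u
E
python3 - <<'E'
from h import *
w=np.load("pics/w2.npz"); v=V(dict(w),w["pos"],w["rot"])
p=v.plane(np.array(318.),np.array(203.),.1495);print(p, np.array([-np.sin(AZ),np.cos(AZ)])@(p[:2]-C), np.array([np.cos(AZ),np.sin(AZ)])@(p[:2]-C))
rows([tabp(.216),tabp(.216,y=.001)])
E
```

```text
[ 0.42326523 -0.23632092  0.1495    ] -0.0025015847238733825 -0.08516092514235168
t 3.3 pos [ 0.3845 -0.243   0.2112] rot [ 3.141  0.597 -2.915] F [0.4 0.6 0. ] w 0.0524
   0.010 0.001 0.295 0.001 -0.002 0.001   rows>=1.8
   0.010 0.004 0.295 0.001 -0.002 0.001   rows>=1.8
```

```bash
python3 -m inch '0.4 0.01 -0.005 0.1 0 0 0; 0.4 0.01 -0.005 0.2 0 0 0; 0.4 0.01 -0.005 0.295 0 0 0; 0.4 0.01 -0.005 0.295 0 0 0; 0.8 0.01 -0.005 0.295 0 0 0; 0.8 0.01 -0.005 0.295 0 0 0; 0.8 0.01 -0.005 0.295 0 0 0; 0.8 0.01 -0.005 0.295 0 0 0; 0.8 0.01 -0.005 0.295 0 0 0' 8
python3 - <<'E'
from h import *
from station import arm
s=arm.get_state()
f=arm.grab_frame("wrist"); np.savez("pics/w3.npz",**f,pos=s["eef_pos"],rot=s["ee_rot"])
cv2.imwrite("pics/w3.png",cv2.resize(f["img"][100:300,170:470,::-1],None,fx=2.5,fy=2.5))
E
```

```text
t: 4.2
eef_pos: [0.4316, -0.235, 0.138]
ee_rot: [-3.137, 0.601, -2.913]
force: [1.1, -4.5, 1.3]
width: 0.0235
```

View pics/w3.png

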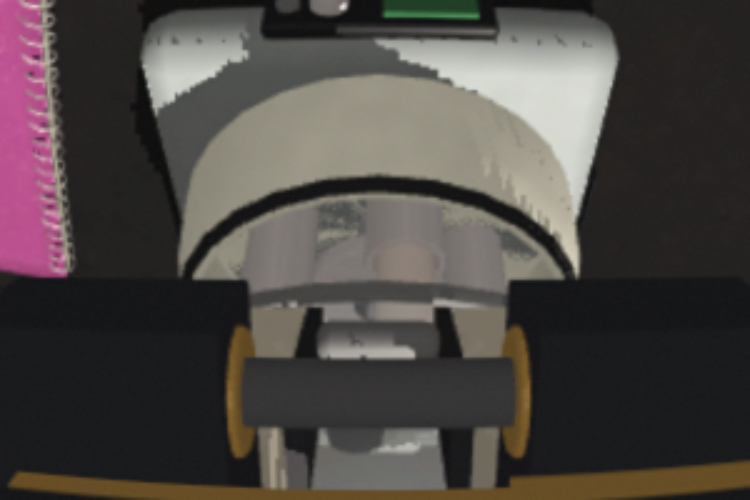

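```bash
python3 - <<'E'
from h import *
b=tabp(.216)
rows([tabp(a,y=-.001) for a in (.3,.4,.5,.6,.7,.8,.9,1.0)],b)
E
```

```text
-0.042 -0.003 -0.026 0.000 0.000 0.000   rows>=0.3
   -0.094 -0.003 -0.051 0.000 0.000 0.000   rows>=0.6
   -0.148 -0.003 -0.072 0.000 0.000 0.000   rows>=1.0
   -0.204 -0.003 -0.087 0.000 0.000 0.000   rows>=1.3
   -0.261 -0.003 -0.096 0.000 0.000 0.000   rows>=1.7
   -0.319 -0.003 -0.099 0.000 0.000 0.000   rows>=2.0
   -0.377 -0.003 -0.097 0.000 0.000 0.000   rows>=2.3
   -0.435 -0.003 -0.089 0.000 0.000 0.000   rows>=2.7
```

```bash
python3 -m inch '0.8 -0.02 -0.003 -0.013 0 0 0; 0.8 -0.042 -0.003 -0.026 0 0 0; 0.8 -0.094 -0.003 -0.051 0 0 0; 0.8 -0.148 -0.003 -0.072 0 0 0; 0.8 -0.204 -0.003 -0.087 0 0 0; 0.8 -0.204 -0.003 -0.087 0 0 0'
python3 - <<'E'
from h import *
rows([tabp(a,y=-.001) for a in (.5,.6,.7)])
E
```

```text
t: 4.85
eef_pos: [0.4674, -0.2268, 0.1952]
ee_rot: [-3.138, 0.602, -2.911]
force: [-5.4, -5.5, 7.3]
width: 0.0239
t 4.85 pos [ 0.4674 -0.2268  0.1952] rot [-3.138  0.602 -2.911] F [-5.4 -5.5  7.3] w 0.0239
   0.065 0.007 0.020 -0.001 0.002 0.003   rows>=0.4
   0.009 0.007 0.005 -0.001 0.002 0.003   rows>=0.1
   -0.048 0.007 -0.004 -0.001 0.002 0.003   rows>=0.3
```

```bash
python3 - <<'E'
from h import *
b=tabp(.6,y=-.001)
rows([tabp(a,y=-.0025,out=.006) for a in (.7,.8,.9,1.0,1.1,1.2,1.3,1.4,1.5)],b)
from station import arm
f=arm.grab_frame("scene");cv2.imwrite("pics/s3.png",cv2.resize(f["img"][100:320,250:550,::-1],None,fx=2.5,fy=2.5))
E
```

```text
-0.056 -0.005 -0.016 0.000 0.000 0.000   rows>=0.3
   -0.114 -0.005 -0.019 0.000 0.000 0.000   rows>=0.7
   -0.173 -0.005 -0.017 0.000 0.000 0.000   rows>=1.0
   -0.231 -0.005 -0.009 0.000 0.000 0.000   rows>=1.4
   -0.288 -0.005 0.005 0.000 0.000 0.000   rows>=1.7
   -0.343 -0.005 0.025 0.000 0.000 0.000   rows>=2.1
   -0.397 -0.005 0.050 0.000 0.000 0.000   rows>=2.4
   -0.447 -0.005 0.080 0.000 0.000 0.000   rows>=2.7
   -0.494 -0.005 0.115 0.000 0.000 0.000   rows>=3.0
```

View pics/s3.png

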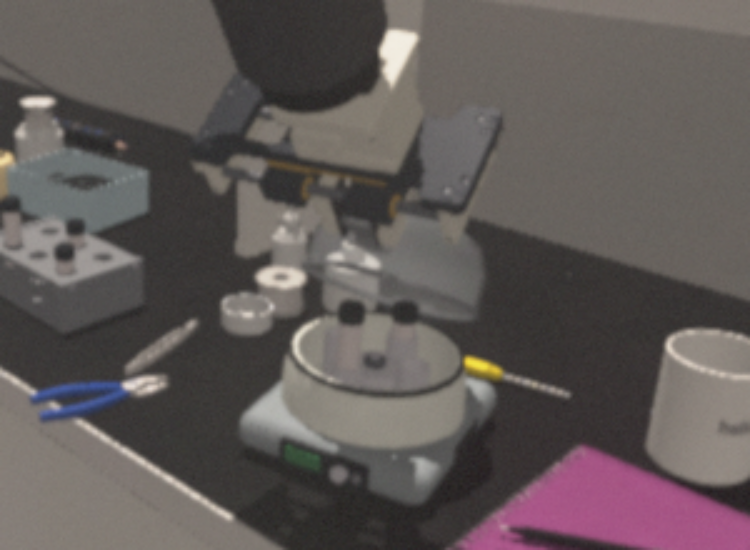

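```bash
python3 -m inch '0.8 -0.056 -0.005 -0.016 0 0 0; 0.8 -0.114 -0.005 -0.019 0 0 0; 0.8 -0.173 -0.005 -0.017 0 0 0; 0.8 -0.231 -0.005 -0.009 0 0 0; 0.8 -0.288 -0.005 0.005 0 0 0; 0.8 -0.343 -0.005 0.025 0 0 0; 0.8 -0.397 -0.005 0.05 0 0 0; 0.8 -0.397 -0.005 0.05 0 0 0'
python3 - <<'E'
from h import *
rows([])
b=tabp(1.3,y=-.0025,out=.006)
rows([tabp(a,y=-.0025,out=.006) for a in (1.4,1.5,1.6,1.7,1.8,1.9)],b)
from station import arm
s=arm.get_state()
f=arm.grab_frame("wrist");cv2.imwrite("pics/w4.png",f["img"][:,:,::-1])
f=arm.grab_frame("scene");cv2.imwrite("pics/s4.png",cv2.resize(f["img"][100:320,250:550,::-1],None,fx=2.5,fy=2.5))
E
```

```text
t: 5.7
eef_pos: [0.5724, -0.2029, 0.2483]
ee_rot: [-3.141, 0.601, -2.913]
force: [0.4, 0.5, 5.2]
width: 0.0239
t 5.7 pos [ 0.5724 -0.2029  0.2483] rot [-3.141  0.601 -2.913] F [0.4 0.5 5.2] w 0.0239
   -0.050 -0.000 0.030 0.000 0.000 0.000   rows>=0.4
   -0.098 0.000 0.065 0.000 0.000 0.000   rows>=0.7
   -0.141 0.000 0.105 0.000 0.000 0.000   rows>=1.1
   -0.180 0.000 0.148 0.000 0.000 0.000   rows>=1.4
   -0.215 0.000 0.196 0.000 0.000 0.000   rows>=1.7
   -0.245 -0.000 0.246 0.000 0.000 0.000   rows>=2.1
```

View pics/s4.png

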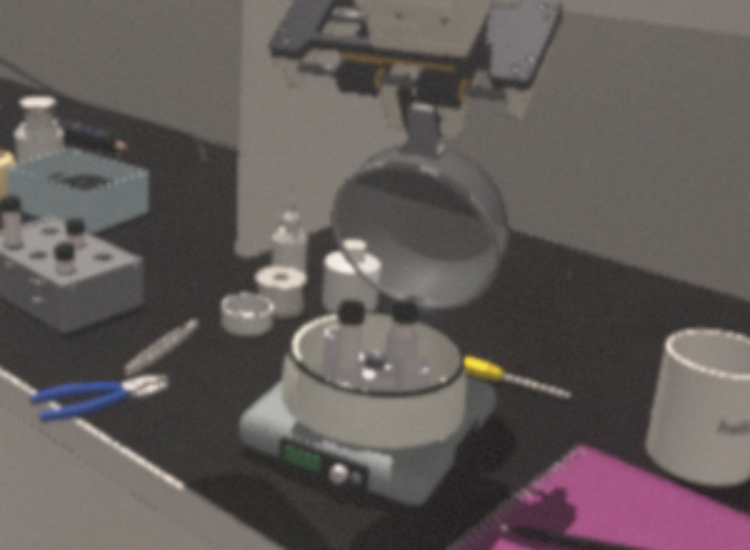

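```bash
python3 -m inch '0.8 -0.05 0 0.03 0 0 0; 0.8 -0.098 0 0.065 0 0 0; 0.8 -0.141 0 0.105 0 0 0; 0.8 -0.18 0 0.148 0 0 0; 0.8 -0.205 0 0.18 0 0 0; 0.8 -0.205 0 0.18 0 0 0'
python3 - <<'E'
from h import *
print(tabp(1.8,y=-.0025,out=.006)[0],tabp(1.85,y=-.0025,out=.006)[0])
rows([tabp(a,y=-.0025,out=.006) for a in (1.8,1.85,1.9)])
E
```

```text
t: 6.4
eef_pos: [0.6523, -0.1846, 0.2375]
ee_rot: [-3.141, 0.601, -2.913]
force: [3.3, 0.6, 3.8]
width: 0.0237
[ 0.6539823  -0.18327098  0.2351838 ] [ 0.66184465 -0.18146321  0.23164133]
t 6.4 pos [ 0.6523 -0.1846  0.2375] rot [-3.141  0.601 -2.913] F [3.3 0.6 3.8] w 0.0237
   -0.001 0.003 0.010 0.001 0.001 0.002   rows>=0.1
   -0.016 0.003 0.035 0.001 0.001 0.002   rows>=0.2
   -0.031 0.003 0.061 0.001 0.001 0.002   rows>=0.4
```

```bash
python3 -m inch '0.8 -0.014 0 0.03 0 0 0; 0.8 -0.024 0 0.048 0 0 0; 0.8 -0.024 0 0.048 0 0 0'
python3 -m inch '0.8 -0.005 0 0.01 0 0 0; 0.8 -0.005 0 0.01 0 0 0'
python3 - <<'E'
from station import arm
from h import *
f=arm.grab_frame("scene");cv2.imwrite("pics/s5.png",cv2.resize(f["img"][100:320,250:550,::-1],None,fx=2.5,fy=2.5))
f=arm.grab_frame("top");cv2.imwrite("pics/t5.png",cv2.resize(f["img"][100:260,300:500,::-1],None,fx=4,fy=3.5))
E
```

```text
t: 6.7
eef_pos: [0.6658, -0.1816, 0.2309]
ee_rot: [-3.14, 0.603, -2.913]
force: [4.5, 2.0, 6.3]
width: 0.0238
t: 6.9
eef_pos: [0.6683, -0.181, 0.2296]
ee_rot: [-3.14, 0.603, -2.913]
force: [4.0, 2.0, 5.9]
width: 0.024
```

View pics/s5.png

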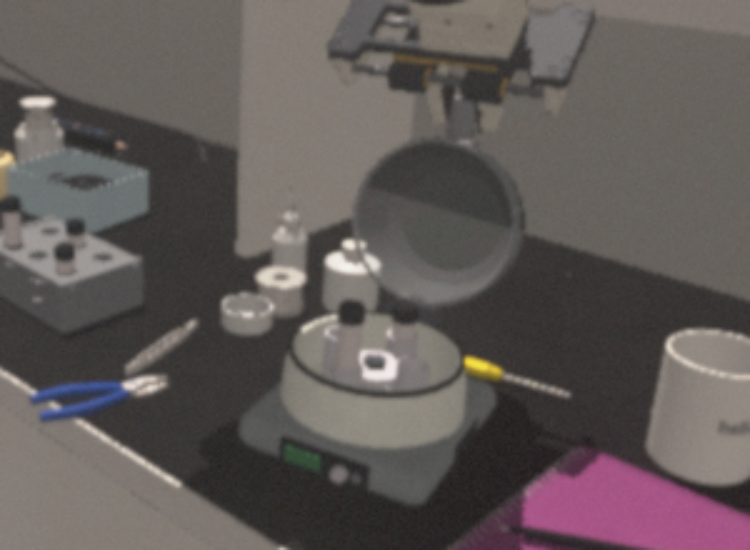

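View pics/t5.png

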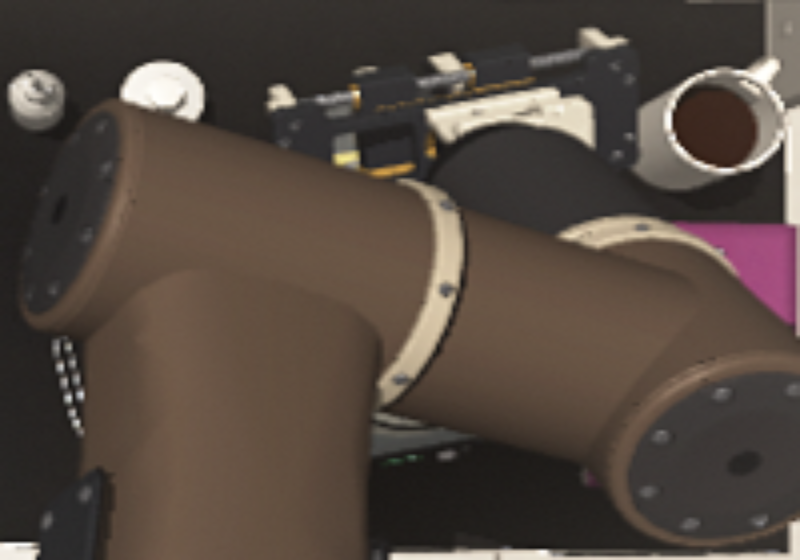

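```bash
python3 -m inch '0.8 -0.008 0 0.014 0 0 0; 0.8 -0.015 0 0.027 0 0 0; 0.8 -0.015 0 0.027 0 0 0'
```

```text
t: 7.3
eef_pos: [0.6743, -0.1796, 0.2239]
ee_rot: [-3.142, 0.599, -2.914]
force: [-2.5, -1.3, 4.9]
width: 0.0239
```

```bash
python3 -m inch '0.8 -0.006 0 0.01 0 0 0; 0.8 -0.006 0 0.01 0 0 0'
```

```text
t: 7.5
eef_pos: [0.6768, -0.179, 0.2222]
ee_rot: [3.141, 0.598, -2.914]
force: [-4.7, -1.3, 5.8]
width: 0.0242
```

```bash
python3 -m inch '0.35 0 0 0 0 0 0; 0.35 0 0 0 0 0 0; 0.35 0 0 0 0 0 0; 0.35 0 0 -0.1 0 0 0; 0.35 0 0 -0.2 0 0 0; 0.35 0 0 -0.3 0 0 0; 0.35 0 0 -0.3 0 0 0'
python3 - <<'E'
from h import *
rows([([.42,-.235,.24],ori(AZ-np.pi))])
E
```

```text
t: 8.2
eef_pos: [0.6278, -0.1911, 0.3013]
ee_rot: [-3.138, 0.604, -2.912]
force: [0.3, 0.1, 0.5]
width: 0.0568
t 8.2 pos [ 0.6278 -0.1911  0.3013] rot [-3.138  0.604 -2.912] F [0.3 0.1 0.5] w 0.0568
   0.699 0.014 -0.234 -0.002 0.577 0.002   rows>=4.4
```

```bash
python3 -m inch '0.35 0.2 0 -0.16 0 0 0; 0.35 0.7 0.01 -0.23 0 0.58 0; 0.35 0.7 0.01 -0.23 0 0.58 0; 0.35 0.7 0.01 -0.23 0 0.58 0; 0.35 0.7 0.01 -0.23 0 0.58 0; 0.35 0.7 0.01 -0.23 0 0.58 0; 0.35 0.7 0.01 -0.23 0 0.58 0'
python3 - <<'E'
from h import *
from station import arm
rows([])
s=arm.get_state()
f=arm.grab_frame("wrist"); np.savez("pics/w5.npz",**f,pos=s["eef_pos"],rot=s["ee_rot"])
cv2.imwrite("pics/w5.png",f["img"][:,:,::-1])
f=arm.grab_frame("scene"); np.savez("pics/s6.npz",**f);cv2.imwrite("pics/s6.png",cv2.resize(f["img"][100:320,250:550,::-1],None,fx=2.5,fy=2.5))
E
```

```text
t: 8.9
eef_pos: [0.4215, -0.2346, 0.2343]
ee_rot: [3.14, -0.006, -2.913]
force: [0.5, 0.2, 0.4]
width: 0.0571
t 8.9 pos [ 0.4215 -0.2346  0.2343] rot [ 3.14  -0.006 -2.913] F [0.5 0.2 0.4] w 0.0571
```

View pics/w5.png

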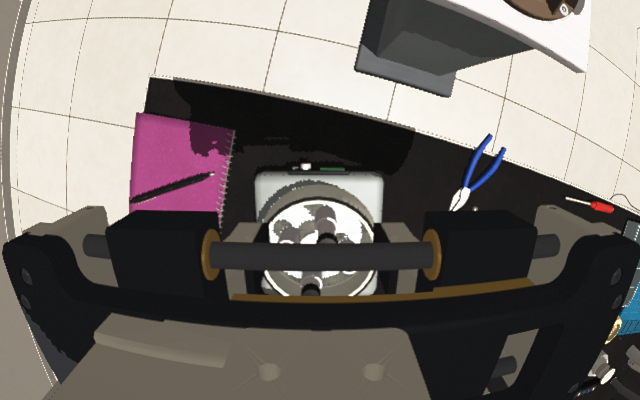

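View pics/s6.png

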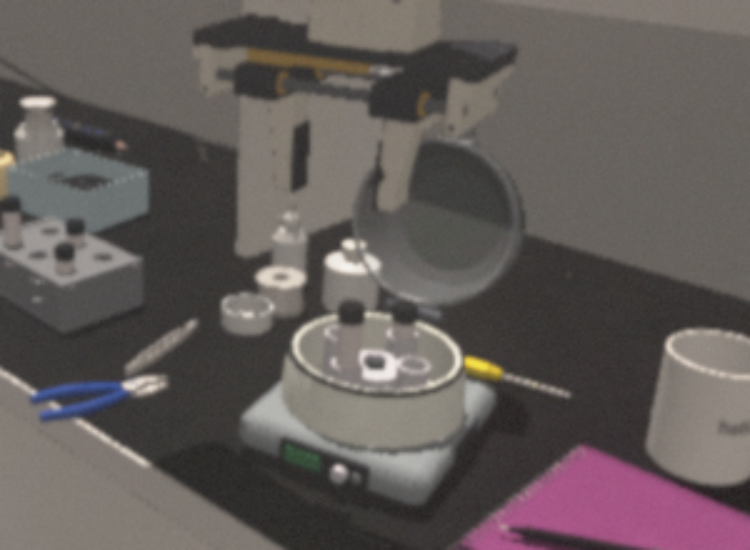

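```bash
python3 - <<'E'
from h import *
s=load("s6")
for n,P in [("B long",[.5392,-.2109,.1315]),("B short",[.5415,-.2157,.1075]),("F long",[.470,-.2158,.1315]),("F short",[.4708,-.2207,.1075]),("C",[.5054,-.2158,.08])]:
    q=s.proj(P)[0]; print(n,(q-[250,100])*2.5)
rows([([.49,-.22,.235],ori(AZ-np.pi))])
E
```

```text
B long [396.85314325 274.05390378]
B short [400.86035931 301.93018503]
F long [348.30145779 301.39601103]
F short [351.90289534 331.30654491]
C [371.34829463 346.19993742]
t 9.0 pos [ 0.4212 -0.235   0.2353] rot [ 3.141 -0.005 -2.914] F [0.1 0.4 0.9] w 0.057
   -0.235 -0.003 -0.000 0.000 -0.004 0.002   rows>=1.4
```

```bash
python3 -m inch '0.35 -0.2 0 0 0 0 0; 0.35 -0.4 0 0 0 0 0; 0.35 -0.4 0 0 0 0 0; 0.35 -0.4 0 0 0 0 0'
python3 - <<'E'
from h import *
from station import arm
rows([])
s=arm.get_state()
f=arm.grab_frame("wrist"); np.savez("pics/w6.npz",**f,pos=s["eef_pos"],rot=s["ee_rot"])
v=V(f,s["eef_pos"],s["ee_rot"])
for P in ([.5415,-.2157,.1075],[.470,-.2158,.1315],[.5054,-.2158,.08]): print((v.proj(P)-[220,80])*3.5)
cv2.imwrite("pics/w6.png",cv2.resize(f["img"][80:250,220:430,::-1],None,fx=3.5,fy=3.5,interpolation=cv2.INTER_CUBIC))
E
```

```text
t: 9.4
eef_pos: [0.5399, -0.2075, 0.2339]
ee_rot: [3.141, -0.006, -2.913]
force: [-1.4, 0.9, -0.6]
width: 0.0573
t 9.4 pos [ 0.5399 -0.2075  0.2339] rot [ 3.141 -0.006 -2.913] F [-1.4  0.9 -0.6] w 0.0573
[[322.84473702 378.86955557]]
[[386.33512093 116.51358344]]
[[352.74881915 238.31530095]]
```

View pics/w6.png

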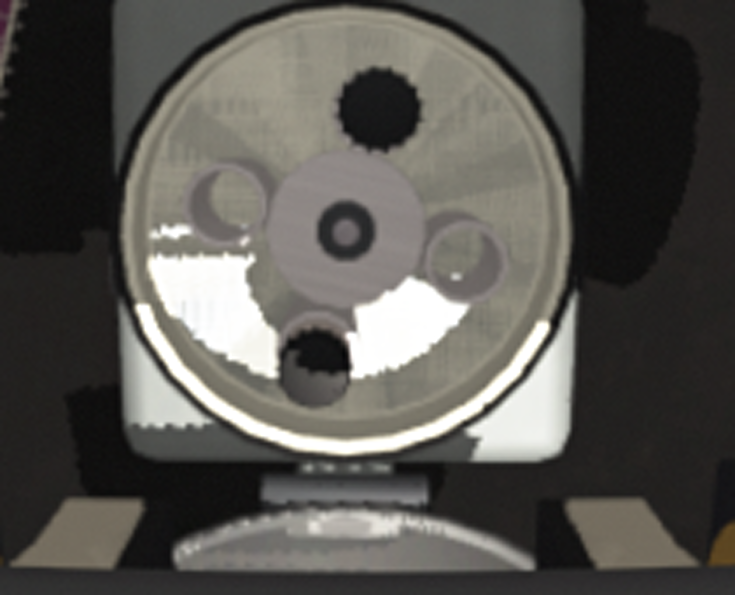

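```bash
python3 - <<'E'
from h import *
w=np.load("pics/w6.npz"); v=V(dict(w),w["pos"],w["rot"])
def g(x,y,z): return v.plane(np.array(220+(x+.5)/3.5-.5),np.array(80+(y+.5)/3.5-.5),z).round(4)
short=g(315,369,.1075); print("short",short,"long",g(379,109,.1315),"shaft",g(346,231,.082))
print("slv L",g(228,202,.0815),"R",g(465,260,.0815))
print("rim l r t b",g(125,228,.082),g(572,228,.082),g(349,5,.082),g(349,455,.082))
L=g(228,202,.0815);Rr=g(465,260,.0815); print("mid LR",(L+Rr)/2)
rows([([*short[:2],.14],ori(AZ-np.pi)),([*short[:2],.088],ori(AZ-np.pi))])
E
```

```text
short [ 0.5391 -0.2188  0.1075] long [ 0.4684 -0.2183  0.1315] shaft [ 0.5033 -0.2186  0.082 ]
slv L [ 0.5026 -0.2535  0.0815] R [ 0.5037 -0.1833  0.0815]
rim l r t b [ 0.5162 -0.2815  0.082 ] [ 0.4871 -0.1553  0.082 ] [ 0.44   -0.2324  0.082 ] [ 0.5682 -0.2028  0.082 ]
mid LR [ 0.50315 -0.2184   0.0815 ]
t 9.45 pos [ 0.5382 -0.2078  0.234 ] rot [ 3.141 -0.006 -2.914] F [-0.2  0.1  0.5] w 0.0566
   0.003 -0.037 0.313 0.001 -0.006 0.002   rows>=1.9
   0.002 -0.037 0.487 0.001 -0.006 0.002   rows>=2.9
```

```bash
sed -i 's/^C=np.array.*AZ=/C=np.array([.5038,-.2185]); AZ=/' h.py; python3 -m inch '0.35 0.003 -0.037 0.15 0 0 0; 0.35 0.003 -0.037 0.3 0 0 0; 0.35 0.003 -0.037 0.4 0 0 0; 0.35 0.003 -0.037 0.487 0 0 0; 0.35 0.003 -0.037 0.487 0 0 0; 0.35 0.003 -0.037 0.487 0 0 0'
python3 -m inch '0.9 0 0 0 0 0 0; 0.9 0 0 0 0 0 0; 0.9 0 0 0 0 0 0; 0.9 0 0 0 0 0 0; 0.9 0 0 0 0 0 0' 20
```

```text
t: 10.05
eef_pos: [0.5375, -0.2199, 0.0893]
ee_rot: [-3.141, -0.007, -2.914]
force: [0.5, -0.3, 1.0]
width: 0.0565
t: 10.55
eef_pos: [0.5377, -0.2195, 0.0885]
ee_rot: [3.142, -0.008, -2.914]
force: [-0.5, 0.1, 0.3]
width: 0.0227
```

```bash
python3 -m inch '1 0 0 0 0 0 0; 1 0 0 0 0 0 0; 1 0 0 -0.03 0 0 0; 1 0 0 -0.03 0 0 0' 20
```

```text
t: 10.95
eef_pos: [0.5384, -0.2196, 0.0984]
ee_rot: [-3.141, -0.007, -2.914]
force: [0.1, -0.4, -0.7]
width: 0.0192
```

```bash
python3 -m inch '1 0 0 -0.1 0 0 0; 1 0 0 -0.2 0 0 0; 1 0 0 -0.3 0 0 0; 1 0 0 -0.4 0 0 0; 1 0 0 -0.45 0 0 0; 1 0 0 -0.45 0 0 0; 1 0 0 -0.45 0 0 0'
python3 - <<'E'
from h import *
from station import arm
P=([.505,.05,.22],ori(-2.6)); rows([P]); rows([([.508,.127,.19],ori(-2.39))],(np.array(P[0]),P[1]))
s=arm.get_state()
f=arm.grab_frame("wrist"); np.savez("pics/w7.npz",**f,pos=s["eef_pos"],rot=s["ee_rot"])
cv2.imwrite("pics/w7.png",cv2.resize(f["img"][80:330,180:460,::-1],None,fx=2.4,fy=2.4))
f=arm.grab_frame("scene");cv2.imwrite("pics/s7.png",cv2.resize(f["img"][60:320,250:550,::-1],None,fx=2.3,fy=2.3))
E
```

```text
t: 11.65
eef_pos: [0.5385, -0.219, 0.232]
ee_rot: [3.141, -0.008, -2.914]
force: [0.1, 0.8, -0.1]
width: 0.0191
t 11.65 pos [ 0.5385 -0.219   0.232 ] rot [ 3.141 -0.008 -2.914] F [ 0.1  0.8 -0.1] w 0.0191
   -0.094 0.899 0.040 0.002 -0.007 -0.300   rows>=5.4
   -0.141 0.215 0.100 0.000 0.000 -0.201   rows>=1.7
```

View pics/s7.png

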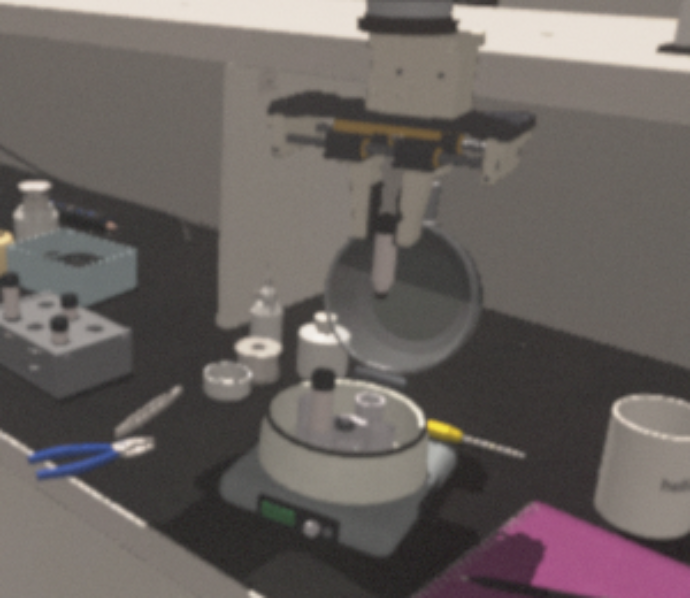

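View pics/w7.png

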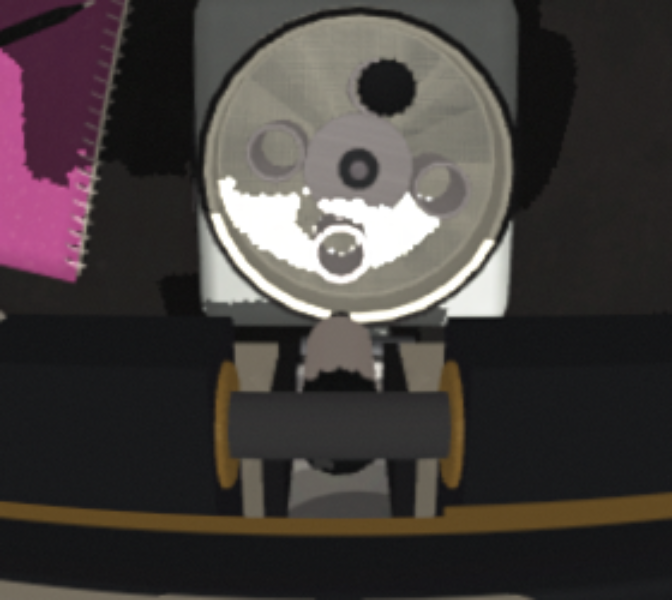

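```bash
python3 -m inch '1 -0.02 0.16 0.04 0 0 -0.05; 1 -0.04 0.32 0.04 0 0 -0.1; 1 -0.06 0.48 0.04 0 0 -0.16; 1 -0.08 0.64 0.04 0 0 -0.22; 1 -0.094 0.8 0.04 0 0.007 -0.27; 1 -0.094 0.9 0.04 0 0.007 -0.3; 1 -0.094 0.9 0.04 0 0.007 -0.3'
python3 - <<'E'
from h import *
rows([([.508,.122,.19],ori(-2.39))])
w=np.load("pics/w7.npz"); v=V(dict(w),w["pos"],w["rot"])
g=lambda x,y,z:v.plane(np.array(180+(x+.5)/2.4-.5),np.array(80+(y+.5)/2.4-.5),z)
print("sleeve",g(341,253,.0815),"shaft",g(358,169,.082),"longspun",g(387,87,.1315))
q=g(340,318,w["pos"][2]-.053); print("foot-TCP in tool",R.from_euler("xyz",w["rot"]).inv().apply(q-w["pos"]))
E
```

```text
t: 12.45
eef_pos: [0.5042, 0.053, 0.219]
ee_rot: [3.137, -0.016, -2.595]
force: [0.6, -0.2, -0.9]
width: 0.0192
t 12.45 pos [0.5042 0.053  0.219 ] rot [ 3.137 -0.016 -2.595] F [ 0.6 -0.2 -0.9] w 0.0192
   -0.132 0.190 0.095 0.006 -0.015 -0.196   rows>=1.5
sleeve [ 0.54006236 -0.21790826  0.0815    ] shaft [ 0.50351782 -0.21910603  0.082     ] longspun [ 0.46859502 -0.21829799  0.1315    ]
foot-TCP in tool [-0.00049816  0.0001386   0.05299781]
```

```bash
python3 -m inch '1 -0.06 0.1 0.05 0.006 -0.015 -0.1; 1 -0.132 0.19 0.095 0.006 -0.015 -0.196; 1 -0.132 0.19 0.095 0.006 -0.015 -0.196; 1 -0.132 0.19 0.095 0.006 -0.015 -0.196'
python3 - <<'E'
from h import *
from station import arm
rows([])
s=arm.get_state()
f=arm.grab_frame("wrist"); np.savez("pics/w8.npz",**f,pos=s["eef_pos"],rot=s["ee_rot"])
cv2.imwrite("pics/w8.png",cv2.resize(f["img"][60:240,200:440,::-1],None,fx=3,fy=3,interpolation=cv2.INTER_CUBIC))
E
```

```text
t: 12.85
eef_pos: [0.5089, 0.1191, 0.1899]
ee_rot: [-3.141, -0.002, -2.394]
force: [-1.1, -1.0, -0.2]
width: 0.0193
t 12.85 pos [0.5089 0.1191 0.1899] rot [-3.141e+00 -2.000e-03 -2.394e+00] F [-1.1 -1.  -0.2] w 0.0193
```

View pics/w8.png

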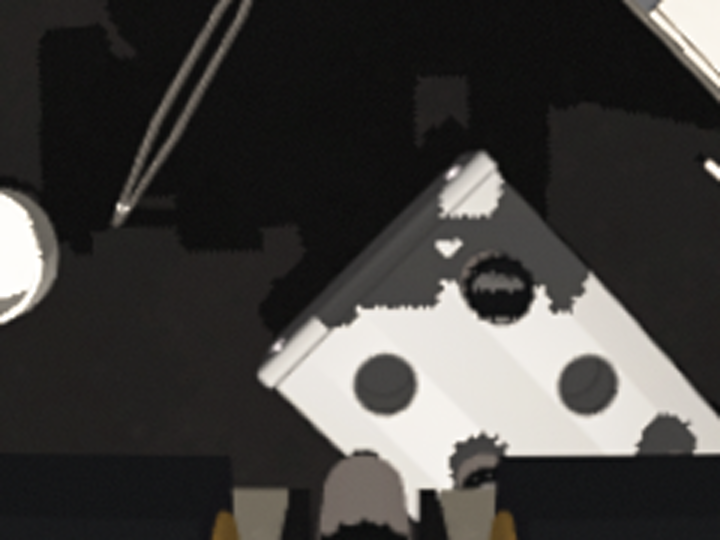

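```bash
python3 - <<'E'
from h import *
w=np.load("pics/w8.npz"); v=V(dict(w),w["pos"],w["rot"])
g=lambda x,y,z:v.plane(np.array(200+(x+.5)/3-.5),np.array(60+(y+.5)/3-.5),z)
BR=g(385,383,.052);FM=g(587,383,.052)
print("BR",BR,"FM",FM,np.linalg.norm(BR-FM)*1e3,"FR",g(498,287,.078),"BM",g(480,460,.078))
t=[*BR[:2],.125]; rows([(t,ori(-2.39)),([*BR[:2],.0605],ori(-2.39))])
E
```

```text
BR [0.50552641 0.12581854 0.052     ] FM [0.45966872 0.17522309 0.052     ] 67.40724772340312 FR [0.45768863 0.12583875 0.078     ] BM [0.4993384 0.1591557 0.078    ]
t 12.9 pos [0.5091 0.1187 0.1904] rot [-3.141e+00 -1.000e-03 -2.395e+00] F [0.1 0.4 0.6] w 0.0193
   -0.008 0.026 0.218 -0.001 -0.001 -0.005   rows>=1.3
   -0.008 0.026 0.433 -0.001 -0.001 -0.005   rows>=2.6
```

```bash
python3 -m inch '1 -0.006 0.026 0.07 0 0 0; 1 -0.006 0.026 0.14 0 0 0; 1 -0.006 0.026 0.2 0 0 0; 1 -0.006 0.026 0.2 0 0 0; 1 -0.006 0.026 0.2 0 0 0'
python3 - <<'E'
from h import *
from station import arm
rows([([.5055,.1258,.0605],ori(-2.39))])
f=arm.grab_frame("scene");cv2.imwrite("pics/s8.png",cv2.resize(f["img"][130:260,200:360,::-1],None,fx=4,fy=4))
E
```

```text
t: 13.4
eef_pos: [0.5057, 0.1254, 0.1316]
ee_rot: [-3.14, 0.001, -2.396]
force: [0.1, 0.1, -1.0]
width: 0.019
t 13.4 pos [0.5057 0.1254 0.1316] rot [-3.140e+00  1.000e-03 -2.396e+00] F [ 0.1  0.1 -1. ] w 0.019
   -0.000 0.002 0.237 -0.001 0.001 -0.006   rows>=1.4
```

View pics/s8.png

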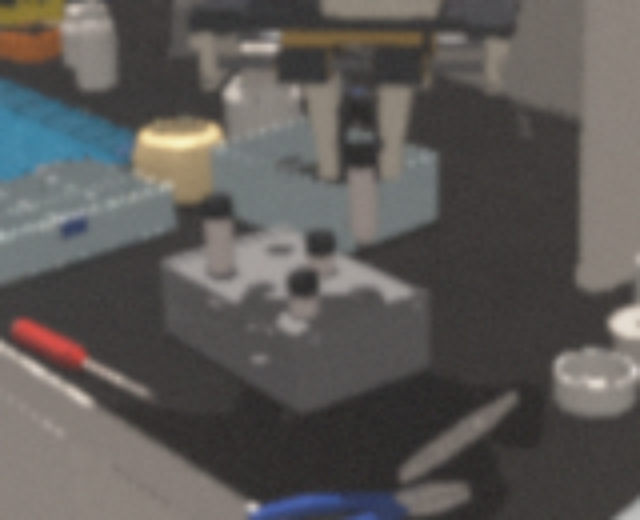

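```bash
python3 -m inch '1 0 0.002 0.05 0 0 0; 1 0 0.002 0.1 0 0 0; 1 0 0.002 0.13 0 0 0; 1 0 0.002 0.13 0 0 0'
python3 -m inch '1 0 0 0.03 0 0 0; 1 0 0 0.06 0 0 0; 1 0 0 0.085 0 0 0; 1 0 0 0.105 0 0 0; 1 0 0 0.105 0 0 0'
```

```text
t: 13.85
eef_pos: [0.5049, 0.1263, 0.0918]
ee_rot: [-3.141, 0.0, -2.395]
force: [-0.3, 0.4, 0.6]
width: 0.0193
t: 14.35
eef_pos: [0.5045, 0.126, 0.0594]
ee_rot: [-3.141, -0.001, -2.395]
force: [0.6, -4.1, -2.5]
width: 0.0197
```

```bash
python3 -m inch '0.6 0 0 0 0 0 0; 0.6 0 0 0 0 0 0; 0.6 0 0 0 0 0 0; 0.6 0 0 -0.1 0 0 0; 0.6 0 0 -0.25 0 0 0; 0.6 0 0 -0.4 0 0 0; 0.4 0 0 -0.4 0 0 0; 0.4 0 0 -0.4 0 0 0'
python3 - <<'E'
from h import *
from station import arm
rows([([.44,.20,.19],ori(-2.75))])
s=arm.get_state()
f=arm.grab_frame("wrist"); np.savez("pics/w9.npz",**f,pos=s["eef_pos"],rot=s["ee_rot"])
cv2.imwrite("pics/w9.png",cv2.resize(f["img"][60:240,200:440,::-1],None,fx=3,fy=3,interpolation=cv2.INTER_CUBIC))
f=arm.grab_frame("scene");cv2.imwrite("pics/s9.png",cv2.resize(f["img"][130:260,200:360,::-1],None,fx=4,fy=4))
E
```

```text
t: 15.15
eef_pos: [0.5056, 0.1275, 0.1823]
ee_rot: [-3.14, 0.005, -2.394]
force: [-0.3, 1.0, 0.1]
width: 0.0456
t 15.15 pos [0.5056 0.1275 0.1823] rot [-3.14   0.005 -2.394] F [-0.3  1.   0.1] w 0.0456
   -0.004 0.326 -0.026 -0.000 0.005 0.339   rows>=2.4
```

View pics/s9.png

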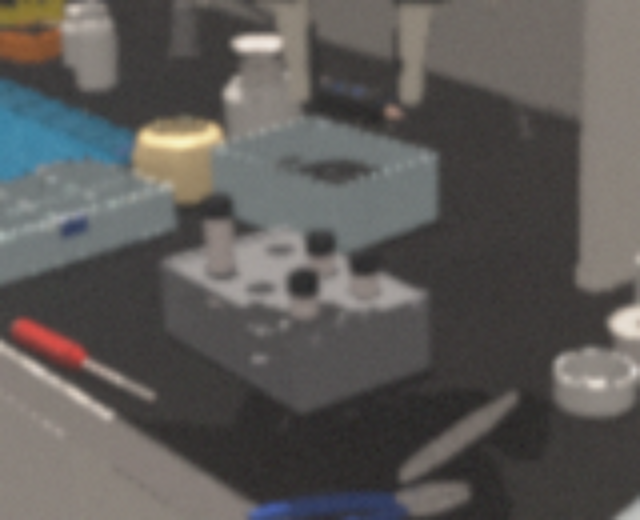

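View pics/w9.png

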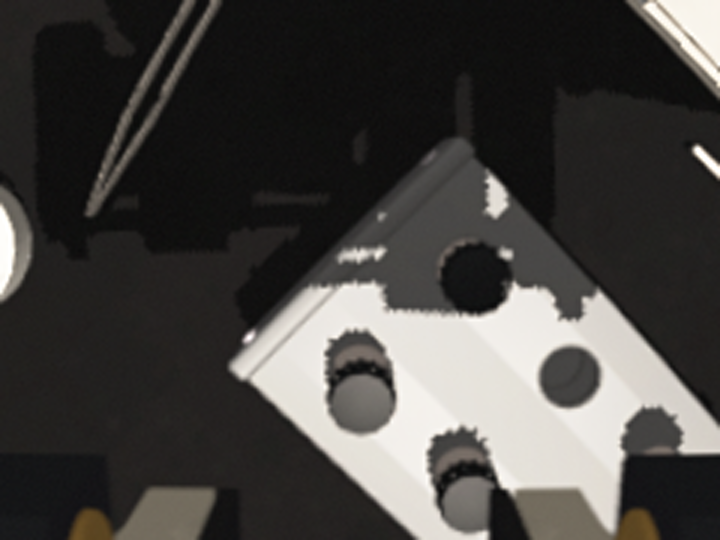

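```bash
python3 - <<'E'
from h import *
rows([([.461,.2215,.21],ori(-2.3))])
E
```

```text
t 15.25 pos [0.5045 0.1266 0.1801] rot [-3.141e+00  1.000e-03 -2.395e+00] F [-0.8  0.2 -1.3] w 0.0505
   -0.109 0.330 -0.100 -0.001 0.001 -0.090   rows>=2.2
```

```bash
python3 -m inch '0.4 -0.04 0.1 -0.06 0 0 -0.03; 0.4 -0.08 0.22 -0.1 0 0 -0.06; 0.4 -0.109 0.33 -0.1 0 0 -0.09; 0.4 -0.109 0.33 -0.1 0 0 -0.09; 0.4 -0.109 0.33 -0.1 0 0 -0.09'
python3 - <<'E'
from h import *
from station import arm
s=arm.get_state()
f=arm.grab_frame("wrist"); np.savez("pics/w10.npz",**f,pos=s["eef_pos"],rot=s["ee_rot"])
cv2.imwrite("pics/w10.png",cv2.resize(f["img"][60:240,200:440,::-1],None,fx=3,fy=3,interpolation=cv2.INTER_CUBIC))
E
```

```text
t: 15.75
eef_pos: [0.4608, 0.2218, 0.2093]
ee_rot: [-3.141, -0.001, -2.299]
force: [1.0, 0.6, -0.8]
width: 0.0524
```

View pics/w10.png

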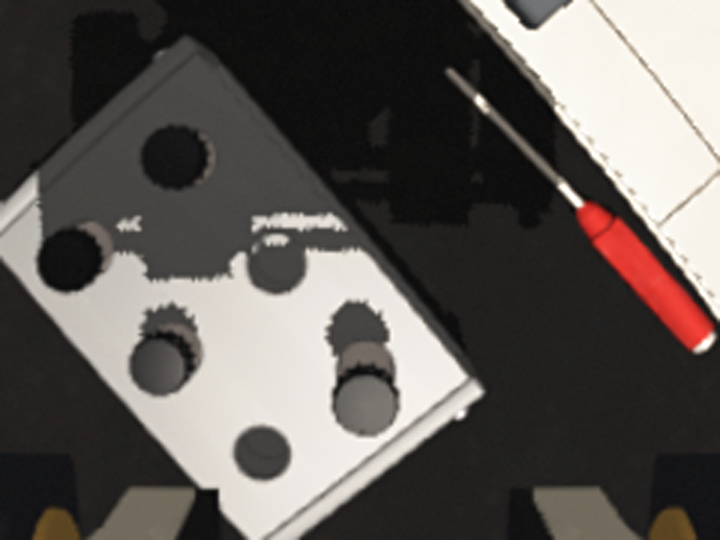

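```bash
python3 - <<'E'
from h import *
w=np.load("pics/w10.npz"); v=V(dict(w),w["pos"],w["rot"])
g=lambda x,y,z:v.plane(np.array(200+(x+.5)/3-.5),np.array(60+(y+.5)/3-.5),z)
L=g(366,404,.102); print(L, "BL",g(262,453,.052),"FM",g(277,264,.052))
rows([([*L[:2],.078],ori(-2.3))])
E
```

```text
[0.46101617 0.22352442 0.102     ] BL [0.50925429 0.22202191 0.052     ] FM [0.45940392 0.17631452 0.052     ]
t 15.8 pos [0.4612 0.2213 0.2094] rot [-3.141e+00 -1.000e-03 -2.300e+00] F [-0.5  0.2  0.2] w 0.0527
   -0.006 0.006 0.438 -0.001 -0.001 0.000   rows>=2.6
```

```bash
python3 -m inch '0.4 -0.006 0.006 0.12 0 0 0; 0.4 -0.006 0.006 0.25 0 0 0; 0.4 -0.006 0.006 0.36 0 0 0; 0.4 -0.006 0.006 0.438 0 0 0; 0.4 -0.006 0.006 0.438 0 0 0; 1 -0.006 0.006 0.438 0 0 0; 1 -0.006 0.006 0.438 0 0 0; 1 -0.006 0.006 0.438 0 0 0; 1 -0.006 0.006 0.438 0 0 0; 1 -0.006 0.006 0.438 0 0 0; 1 -0.006 0.006 0.438 0 0 0' 22
python3 -m inch '1 0 0 0 0 0 0; 1 0 0 -0.05 0 0 0; 1 0 0 -0.15 0 0 0; 1 0 0 -0.25 0 0 0; 1 0 0 -0.35 0 0 0; 1 0 0 -0.45 0 0 0; 1 0 0 -0.55 0 0 0; 1 0 0 -0.55 0 0 0'
python3 - <<'E'
from h import *
from station import arm
P=([.49,0,.26],ori(-2.65)); rows([P]); rows([([.5395,-.2183,.25],ori(AZ-np.pi))],(np.array(P[0]),P[1]))
f=arm.grab_frame("scene");cv2.imwrite("pics/s10.png",cv2.resize(f["img"][80:260,180:380,::-1],None,fx=3,fy=3))
E
```

```text
t: 16.9
eef_pos: [0.4621, 0.2245, 0.0799]
ee_rot: [-3.14, 0.003, -2.3]
force: [-0.6, 0.4, 3.9]
width: 0.0192
t: 17.7
eef_pos: [0.463, 0.2252, 0.2482]
ee_rot: [-3.139, 0.008, -2.3]
force: [0.3, 0.1, 0.3]
width: 0.019
t 17.7 pos [0.463  0.2252 0.2482] rot [-3.139  0.008 -2.3  ] F [0.3 0.1 0.3] w 0.019
   0.500 -0.567 -0.042 -0.001 0.008 0.334   rows>=4.5
   0.198 -0.719 0.033 -0.000 -0.000 0.254   rows>=4.5
```

View pics/s10.png

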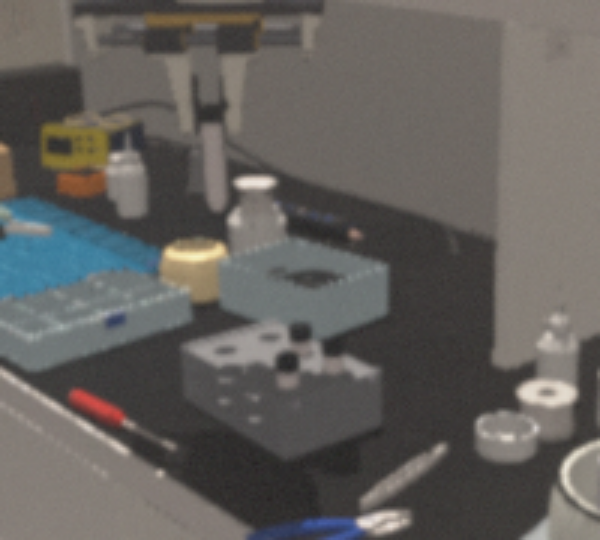

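```bash
python3 -m inch '1 0.08 -0.1 -0.042 0 0.008 0.06; 1 0.17 -0.2 -0.042 0 0.008 0.12; 1 0.26 -0.3 -0.042 0 0.008 0.18; 1 0.35 -0.4 -0.042 0 0.008 0.24; 1 0.43 -0.49 -0.042 0 0.008 0.29; 1 0.5 -0.567 -0.042 0 0.008 0.334; 1 0.5 -0.567 -0.042 0 0.008 0.334; 1 0.5 -0.567 -0.042 0 0.008 0.334'
python3 - <<'E'
from h import *
rows([([.5395,-.2183,.25],ori(AZ-np.pi))])
E
```

```text
t: 18.55
eef_pos: [0.4876, -0.0018, 0.2556]
ee_rot: [-3.14, -0.009, -2.652]
force: [0.1, 1.1, -0.7]
width: 0.0187
t 18.55 pos [ 0.4876 -0.0018  0.2556] rot [-3.14  -0.009 -2.652] F [ 0.1  1.1 -0.7] w 0.0187
   0.187 -0.718 0.021 -0.003 -0.008 0.252   rows>=4.5
```

```bash
python3 -m inch '1 0.04 -0.15 0.02 0 -0.008 0.05; 1 0.08 -0.3 0.02 0 -0.008 0.1; 1 0.11 -0.43 0.02 0 -0.008 0.15; 1 0.15 -0.56 0.02 0 -0.008 0.2; 1 0.17 -0.65 0.02 0 -0.008 0.23; 1 0.187 -0.718 0.02 0 -0.008 0.252; 1 0.187 -0.718 0.02 0 -0.008 0.252; 1 0.187 -0.718 0.02 0 -0.008 0.252'
python3 - <<'E'
from h import *
from station import arm
rows([([.5395,-.2183,.19],ori(AZ-np.pi))])
s=arm.get_state()
f=arm.grab_frame("wrist"); np.savez("pics/w11.npz",**f,pos=s["eef_pos"],rot=s["ee_rot"])
cv2.imwrite("pics/w11.png",cv2.resize(f["img"][80:330,180:460,::-1],None,fx=2.4,fy=2.4))
f=arm.grab_frame("scene");cv2.imwrite("pics/s11.png",cv2.resize(f["img"][60:320,250:550,::-1],None,fx=2.3,fy=2.3))
E
```

```text
t: 19.35
eef_pos: [0.5404, -0.2168, 0.2506]
ee_rot: [-3.14, 0.001, -2.913]
force: [-0.3, 0.5, -0.4]
width: 0.019
t 19.35 pos [ 0.5404 -0.2168  0.2506] rot [-3.140e+00  1.000e-03 -2.913e+00] F [-0.3  0.5 -0.4] w 0.019
   0.004 -0.004 0.202 -0.002 0.001 0.002   rows>=1.2
```

View pics/w11.png

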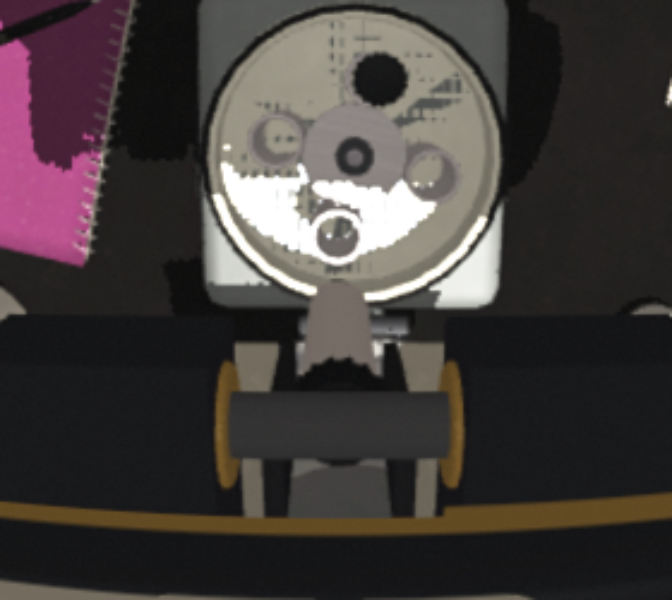

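View pics/s11.png

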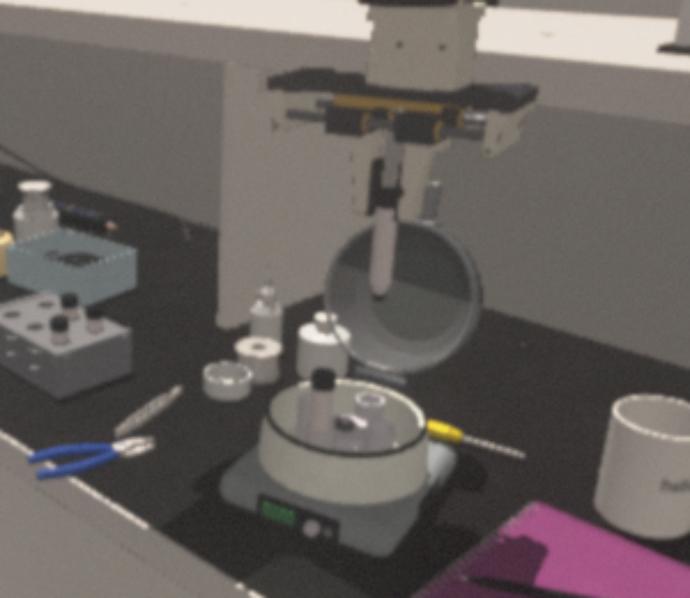

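```bash
python3 - <<'E'
from h import *
w=np.load("pics/w11.npz"); v=V(dict(w),w["pos"],w["rot"])
g=lambda x,y,z:v.plane(np.array(180+(x+.5)/2.4-.5),np.array(80+(y+.5)/2.4-.5),z)
print("sleeve",g(338.5,236,.0815),"shaft",g(354,157,.082),"spun",g(380,79,.1315))
inv=R.from_euler("xyz",w["rot"]).inv()
for y in(279,293):
  q=g(337,y,w["pos"][2]-.0735); print("foot in tool",inv.apply(q-w["pos"]))
T=np.eye(4)
# pixel of ideal foot
P=w["pos"]+R.from_euler("xyz",w["rot"]).apply([[0,0,.0735],[.005,0,.0735]])
print((v.proj(P)-[180,80])*2.4)
# edges of barrel
hsv=cv2.cvtColor(w["img"],cv2.COLOR_RGB2HSV)
cv2.imwrite("pics/w11z.png",cv2.resize(w["img"][190:250,290:350,::-1],None,fx=9,fy=9,interpolation=cv2.INTER_CUBIC))
E
```

```text
sleeve [ 0.54006395 -0.21761359  0.0815    ] shaft [ 0.50385474 -0.21900042  0.082     ] spun [ 0.46883824 -0.21825622  0.1315    ]
foot in tool [ 0.00606814 -0.00079867  0.07349679]
foot in tool [ 0.0013845  -0.00080549  0.07350063]
[[338.79431659 296.40999151]
 [338.78529598 281.50199201]]
```

View pics/w11z.png

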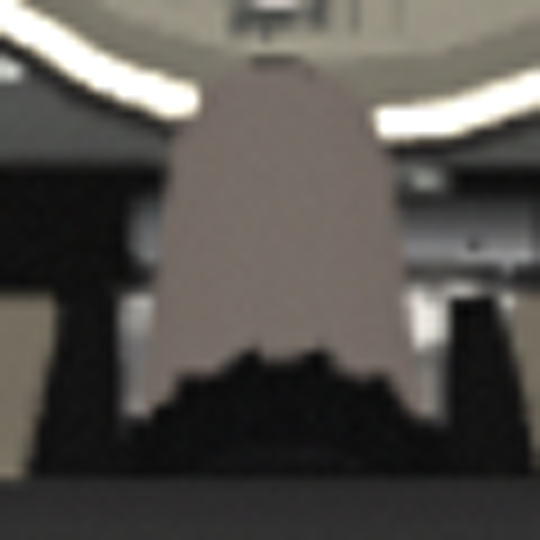

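```bash
python3 - <<'E'
from h import *
rows([([.5405,-.2178,.165],ori(AZ-np.pi))])
E
```

```text
t 19.45 pos [ 0.5404 -0.2163  0.2512] rot [-3.139e+00  2.000e-03 -2.912e+00] F [-0.1 -0.2 -0.2] w 0.0186
   0.001 -0.004 0.288 -0.002 0.002 0.003   rows>=1.7
```

```bash
python3 -m inch '1 0.001 -0.004 0.1 0 0 0; 1 0.001 -0.004 0.19 0 0 0; 1 0.001 -0.004 0.26 0 0 0; 1 0.001 -0.004 0.27 0 0 0; 1 0.001 -0.004 0.27 0 0 0'
python3 - <<'E'
from h import *
from station import arm
rows([([.5405,-.2178,.11],ori(AZ-np.pi))])
s=arm.get_state()
f=arm.grab_frame("wrist"); np.savez("pics/w12.npz",**f,pos=s["eef_pos"],rot=s["ee_rot"])
cv2.imwrite("pics/w12.png",cv2.resize(f["img"][80:330,180:460,::-1],None,fx=2.4,fy=2.4))
f=arm.grab_frame("scene");cv2.imwrite("pics/s12.png",cv2.resize(f["img"][160:310,340:480,::-1],None,fx=4,fy=4))
E
```

```text
t: 19.95
eef_pos: [0.5406, -0.2182, 0.1708]
ee_rot: [-3.139, 0.002, -2.913]
force: [0.1, -0.3, -0.0]
width: 0.0191
t 19.95 pos [ 0.5406 -0.2182  0.1708] rot [-3.139e+00  2.000e-03 -2.913e+00] F [ 0.1 -0.3 -0. ] w 0.0191
   0.000 0.002 0.203 -0.003 0.001 0.003   rows>=1.2
```

View pics/w12.png

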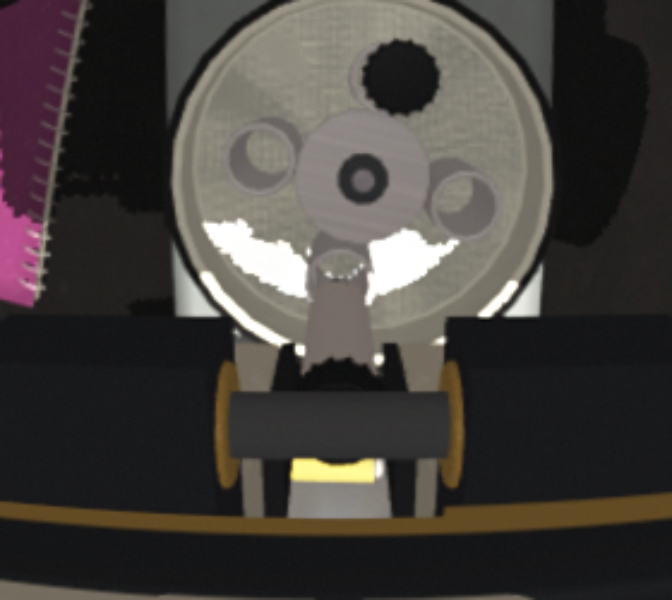

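View pics/s12.png

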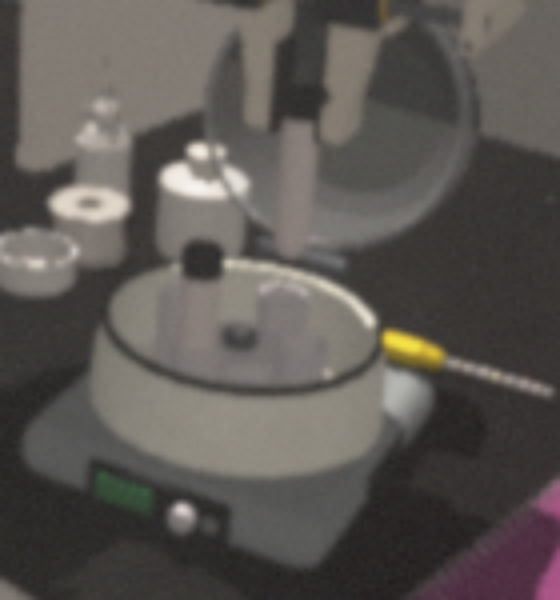

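```bash
python3 -m inch '1 0 0.001 0.04 0 0 0; 1 0 0.001 0.08 0 0 0; 1 0 0.001 0.1 0 0 0; 1 0 0.001 0.1 0 0 0'; python3 -m inch '1 0 0 0.03 0 0 0; 1 0 0 0.06 0 0 0; 1 0 0 0.08 0 0 0; 1 0 0 0.08 0 0 0'
```

```text
t: 20.45
eef_pos: [0.5399, -0.2186, 0.1392]
ee_rot: [-3.14, 0.0, -2.914]
force: [0.5, -0.8, -0.4]
width: 0.0191
t: 20.85
eef_pos: [0.5401, -0.2187, 0.1153]
ee_rot: [-3.139, 0.001, -2.914]
force: [0.6, -0.5, -0.3]
width: 0.0195
```

```bash
python3 -m inch '1 0 0 0.01 0 0 0; 1 0 0 0.02 0 0 0; 1 0 0 0.02 0 0 0'; python3 -m inch '1 0 0 0.005 0 0 0; 1 0 0 0.005 0 0 0'
```

```text
t: 21.15
eef_pos: [0.5405, -0.2188, 0.1103]
ee_rot: [-3.139, 0.002, -2.914]
force: [-0.4, -0.6, 0.2]
width: 0.0193
t: 21.35
eef_pos: [0.5414, -0.219, 0.1099]
ee_rot: [-3.138, 0.004, -2.914]
force: [-0.4, 0.7, 3.8]
width: 0.0195
```

```bash
python3 -m inch '0.45 0 0 0 0 0 0; 0.45 0 0 0 0 0 0; 0.45 0 0 0 0 0 0; 0.45 0 0 -0.1 0 0 0; 0.45 0 0 -0.25 0 0 0; 0.45 0 0 -0.4 0 0 0; 0.45 0 0 -0.48 0 0 0; 0.45 0 0 -0.48 0 0 0'
python3 - <<'E'
from h import *
from station import arm
s=arm.get_state()
f=arm.grab_frame("wrist"); np.savez("pics/w13.npz",**f,pos=s["eef_pos"],rot=s["ee_rot"])
cv2.imwrite("pics/w13.png",cv2.resize(f["img"][80:330,180:460,::-1],None,fx=2.4,fy=2.4))
f=arm.grab_frame("scene");np.savez("pics/s13.npz",**f);cv2.imwrite("pics/s13.png",cv2.resize(f["img"][100:320,250:550,::-1],None,fx=2.5,fy=2.5))
pre=tabp(1.85,out=.004,y=0)
u=pre[1]; z=u.as_matrix()[:,2]; print(pre[0])
rows([(pre[0]-z*.1,u),(pre[0]-z*.1-np.array([.08,.018,-.02]),u)])
E
```

```text
t: 22.15
eef_pos: [0.5422, -0.219, 0.2576]
ee_rot: [-3.136, 0.009, -2.914]
force: [0.3, 0.6, -0.7]
width: 0.0481
[ 0.65884729 -0.18285029  0.22971878]
t 22.25 pos [ 0.5402 -0.2183  0.2532] rot [-3.139e+00  3.000e-03 -2.914e+00] F [-1.  -0.5 -0.2] w 0.048
   -0.224 0.026 -0.196 -0.002 -0.570 0.002   rows>=4.0
   0.049 0.027 -0.264 -0.002 -0.570 0.002   rows>=4.0
```

View pics/w13.png

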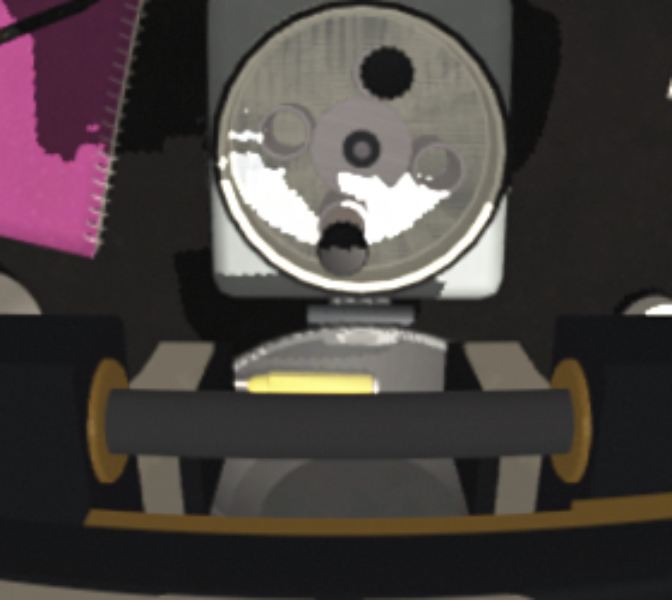

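View pics/s13.png

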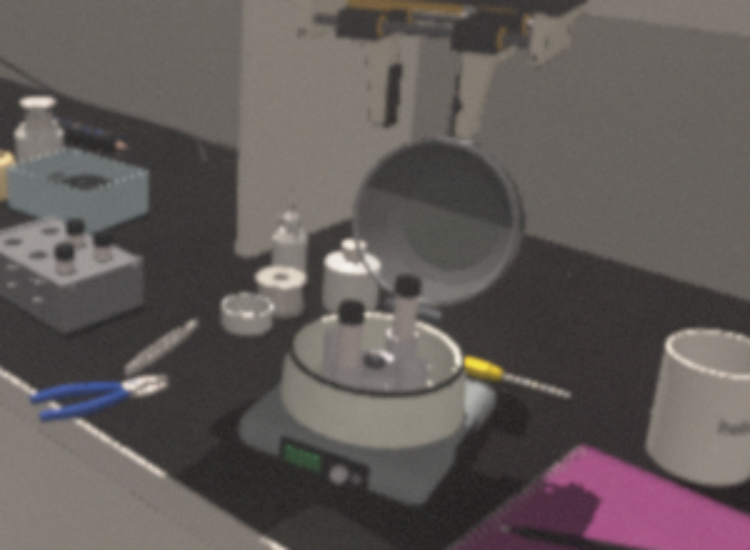

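```bash
python3 - <<'E'
from h import *
u=ori(AZ-np.pi,.6); p=np.array([.6278,-.1911,.3013]); via=p+u.apply([.06,0,-.048]); print(via)
rows([(via,u),(p,u)])
E
```

```text
[ 0.55312551 -0.20826976  0.30703756]
t 22.25 pos [ 0.5402 -0.2183  0.2532] rot [-3.139e+00  3.000e-03 -2.914e+00] F [-1.  -0.5 -0.2] w 0.048
   -0.050 0.023 -0.179 -0.002 -0.570 0.002   rows>=4.0
   -0.305 0.022 -0.159 -0.002 -0.570 0.002   rows>=4.0
```

```bash
python3 -m inch '0.4 0.02 0.02 -0.1 0 -0.14 0; 0.4 0 0.02 -0.179 0 -0.28 0; 0.4 -0.03 0.022 -0.179 0 -0.42 0; 0.4 -0.05 0.022 -0.179 0 -0.57 0; 0.4 -0.13 0.022 -0.172 0 -0.57 0; 0.4 -0.22 0.022 -0.165 0 -0.57 0; 0.4 -0.305 0.022 -0.159 0 -0.57 0; 0.4 -0.305 0.022 -0.159 0 -0.57 0; 0.4 -0.305 0.022 -0.159 0 -0.57 0'
python3 - <<'E'
from h import *
from station import arm
u=ori(AZ-np.pi,.6)
rows([([.673,-.180,.225],u)])
s=arm.get_state()
f=arm.grab_frame("wrist"); np.savez("pics/w14.npz",**f,pos=s["eef_pos"],rot=s["ee_rot"])
v=V(f,s["eef_pos"],s["ee_rot"])
print("tab tip/ctr proj",[(v.proj(tabp(1.85,out=o,beyond=0)[0])-[180,80])*2.4 for o in(0,.018)])
cv2.imwrite("pics/w14.png",cv2.resize(f["img"][80:330,180:460,::-1],None,fx=2.4,fy=2.4))
f=arm.grab_frame("scene");np.savez("pics/s14.npz",**f);cv2.imwrite("pics/s14.png",cv2.resize(f["img"][60:280,330:530,::-1],None,fx=2.7,fy=2.7))
E
```

```text
t: 23.15
eef_pos: [0.6275, -0.1908, 0.2985]
ee_rot: [-3.14, 0.595, -2.913]
force: [-0.5, -0.2, 0.1]
width: 0.0532
t 23.15 pos [ 0.6275 -0.1908  0.2985] rot [-3.14   0.595 -2.913] F [-0.5 -0.2  0.1] w 0.0532
   0.008 0.001 0.290 0.000 -0.004 0.002   rows>=1.7
tab tip/ctr proj [array([[341.43547239, 257.4124506 ]]), array([[341.43585589, 311.24415828]])]
```

View pics/w14.png

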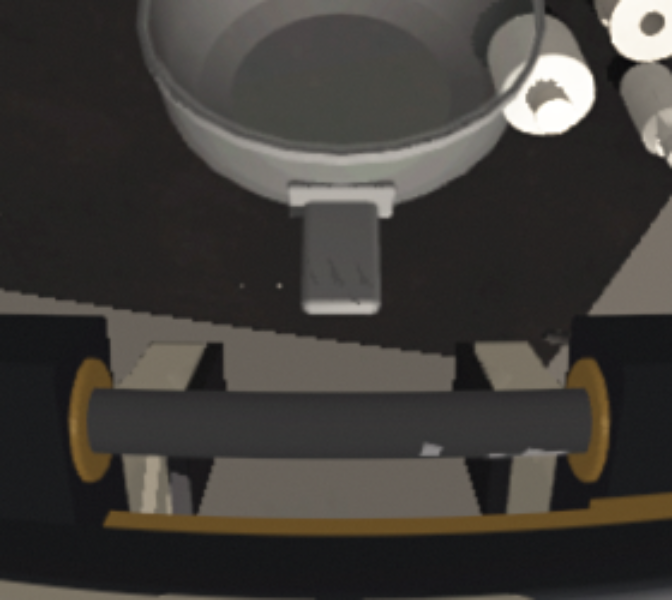

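View pics/s14.png

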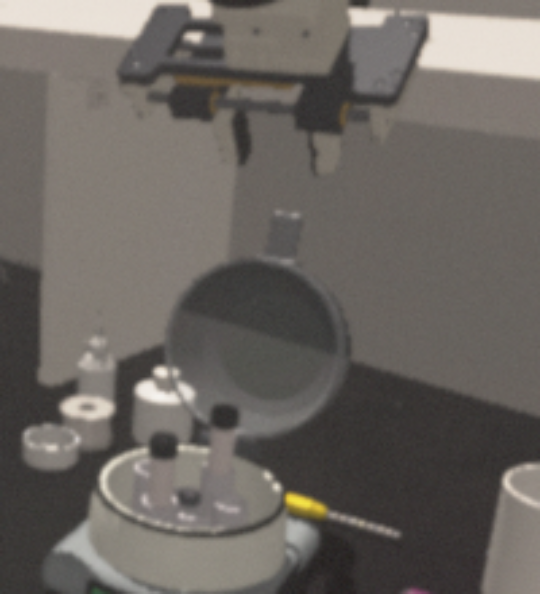

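```bash
python3 - <<'E'
from h import *
rows([tabp(1.85,out=.006,beyond=-.03),tabp(1.85,out=.006)])
b=tabp(1.85,out=.006)
rows([tabp(a,out=.006) for a in (1.75,1.65,1.55,1.45,1.35,1.25,1.15,1.05,.95)],b)
E
```

```text
t 23.25 pos [ 0.6272 -0.1913  0.2998] rot [-3.139  0.597 -2.913] F [-0.1  0.5  0.2] w 0.0527
   0.036 0.004 0.110 -0.001 -0.003 0.002   rows>=0.7
   0.036 0.004 0.250 -0.001 -0.003 0.002   rows>=1.5
   0.032 0.000 -0.049 0.000 0.000 0.000   rows>=0.4
   0.069 -0.000 -0.095 0.000 0.000 0.000   rows>=0.7
   0.111 0.000 -0.136 0.000 0.000 0.000   rows>=1.1
   0.156 0.000 -0.174 0.000 0.000 0.000   rows>=1.4
   0.205 0.000 -0.206 0.000 0.000 0.000   rows>=1.7
   0.257 0.000 -0.234 0.000 0.000 0.000   rows>=2.1
   0.311 0.000 -0.256 0.000 0.000 0.000   rows>=2.4
   0.367 0.000 -0.273 0.000 0.000 0.000   rows>=2.7
   0.425 0.000 -0.284 0.000 0.000 0.000   rows>=3.1
```

```bash
python3 -m inch '0.4 0.036 0.004 0.1 0 0 0; 0.4 0.036 0.004 0.19 0 0 0; 0.4 0.036 0.004 0.25 0 0 0; 0.4 0.036 0.004 0.25 0 0 0; 0.9 0.036 0.004 0.25 0 0 0; 0.9 0.036 0.004 0.25 0 0 0; 0.9 0.036 0.004 0.25 0 0 0; 0.9 0.036 0.004 0.25 0 0 0; 0.9 0.036 0.004 0.25 0 0 0' 8
python3 - <<'E'
from h import *
rows([tabp(1.85,out=.006)])
E
```

```text
t: 24.15
eef_pos: [0.6602, -0.1829, 0.234]
ee_rot: [-3.138, 0.6, -2.912]
force: [-2.6, 0.1, 3.9]
width: 0.024
t 24.15 pos [ 0.6602 -0.1829  0.234 ] rot [-3.138  0.6   -2.912] F [-2.6  0.1  3.9] w 0.024
   0.006 0.001 0.005 -0.002 0.000 0.003   rows>=0.1
```

```bash
python3 -m inch '0.9 0.016 0 -0.024 0 0 0; 0.9 0.032 0 -0.049 0 0 0; 0.9 0.069 0 -0.095 0 0 0; 0.9 0.111 0 -0.136 0 0 0; 0.9 0.156 0 -0.174 0 0 0; 0.9 0.205 0 -0.206 0 0 0; 0.9 0.257 0 -0.234 0 0 0; 0.9 0.311 0 -0.256 0 0 0; 0.9 0.367 0 -0.273 0 0 0; 0.9 0.425 0 -0.284 0 0 0; 0.9 0.425 0 -0.284 0 0 0'
python3 - <<'E'
from h import *
rows([tabp(.95,out=.006)])
b=tabp(.95,out=.006)
rows([tabp(a,out=.006) for a in (.85,.75,.65,.55,.45,.35,.25,.15,.05,0)],b)
E
```

```text
t: 25.25
eef_pos: [0.5078, -0.2178, 0.2307]
ee_rot: [-3.139, 0.598, -2.914]
force: [-5.0, 1.9, 4.8]
width: 0.0239
t 25.25 pos [ 0.5078 -0.2178  0.2307] rot [-3.139  0.598 -2.914] F [-5.   1.9  4.8] w 0.0239
   -0.005 0.001 0.007 -0.001 -0.002 0.002   rows>=0.0
   0.058 0.000 -0.005 0.000 0.000 0.000   rows>=0.4
   0.117 0.000 -0.005 0.000 0.000 0.000   rows>=0.7
   0.176 0.000 0.002 0.000 0.000 0.000   rows>=1.1
   0.233 0.000 0.014 0.000 0.000 0.000   rows>=1.4
   0.289 0.000 0.032 0.000 0.000 0.000   rows>=1.7
   0.343 -0.000 0.056 0.000 0.000 0.000   rows>=2.1
   0.394 0.000 0.084 0.000 0.000 0.000   rows>=2.4
   0.442 0.000 0.118 0.000 0.000 0.000   rows>=2.7
   0.486 0.000 0.157 0.000 0.000 0.000   rows>=3.1
   0.507 0.000 0.177 0.000 0.000 0.000   rows>=3.2
```

```bash
python3 -m inch '0.9 0.055 0 -0.002 0 0 0; 0.9 0.112 0 -0.002 0 0 0; 0.9 0.171 0 0.005 0 0 0; 0.9 0.228 0 0.017 0 0 0; 0.9 0.284 0 0.035 0 0 0; 0.9 0.338 0 0.06 0 0 0; 0.9 0.389 0 0.09 0 0 0; 0.9 0.437 0 0.124 0 0 0; 0.9 0.481 0 0.163 0 0 0; 0.9 0.481 0 0.163 0 0 0'
python3 - <<'E'
from h import *
rows([tabp(.05,out=.006),tabp(0,out=.006),tabp(-.03,out=.006)])
E
```

```text
t: 26.25
eef_pos: [0.4188, -0.238, 0.1069]
ee_rot: [3.141, 0.595, -2.916]
force: [-3.2, -0.6, -0.5]
width: 0.0244
t 26.25 pos [ 0.4188 -0.238   0.1069] rot [ 3.141  0.595 -2.916] F [-3.2 -0.6 -0.5] w 0.0244
   -0.002 -0.000 -0.006 0.000 -0.004 -0.000   rows>=0.0
   0.018 -0.000 0.015 0.000 -0.004 -0.000   rows>=0.1
   0.030 -0.000 0.028 0.000 -0.004 -0.000   rows>=0.2
```

```bash
python3 -m inch '0.9 0.018 0 0.016 0 0 0; 0.9 0.026 0 0.025 0 0 0; 0.9 0.026 0 0.025 0 0 0'; python3 -m inch '0.9 0.008 0 0.009 0 0 0; 0.9 0.008 0 0.009 0 0 0'
```

```text
t: 26.55
eef_pos: [0.4173, -0.2384, 0.0979]
ee_rot: [-3.141, 0.597, -2.913]
force: [-6.3, -1.0, -0.6]
width: 0.0238
t: 26.75
eef_pos: [0.417, -0.2385, 0.0945]
ee_rot: [-3.14, 0.597, -2.913]
force: [-7.0, -2.3, -0.9]
width: 0.0239
```

```bash
python3 -m inch '0.9 0.01 0 0.008 0 0 0; 0.9 0.01 0 0.008 0 0 0'; python3 - <<'E'
from h import *
from station import arm
s=arm.get_state()
f=arm.grab_frame("wrist"); np.savez("pics/w15.npz",**f,pos=s["eef_pos"],rot=s["ee_rot"])
cv2.imwrite("pics/w15.png",cv2.resize(f["img"][80:330,180:460,::-1],None,fx=2.4,fy=2.4))
f=arm.grab_frame("scene");np.savez("pics/s15.npz",**f);cv2.imwrite("pics/s15.png",cv2.resize(f["img"][170:310,340:480,::-1],None,fx=4.5,fy=4.5))
E
```

```text
t: 26.95
eef_pos: [0.4169, -0.2385, 0.0918]
ee_rot: [-3.14, 0.599, -2.912]
force: [-3.2, 1.6, 2.6]
width: 0.0235
```

View pics/w15.png

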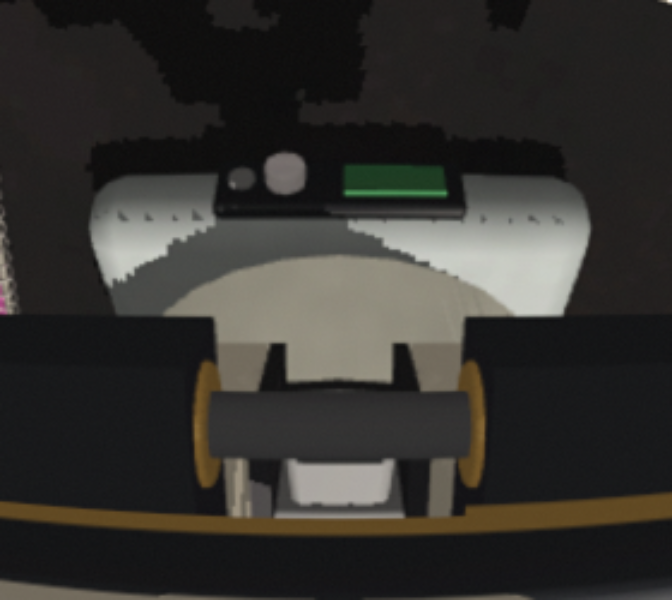

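View pics/s15.png

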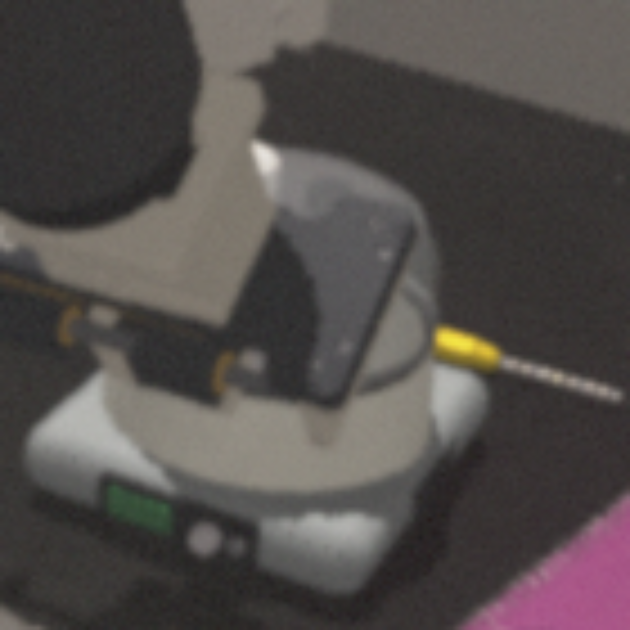

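```bash
python3 -m inch '0.9 0.01 0 0.012 0 0 0; 0.9 0.01 0 0.012 0 0 0'; python3 -m inch '0.9 0.01 0 0.012 0 0 0; 0.9 0.01 0 0.012 0 0 0'
```

```text
t: 27.25
eef_pos: [0.4174, -0.2385, 0.0875]
ee_rot: [-3.14, 0.6, -2.912]
force: [-2.8, 4.0, 5.6]
width: 0.0238
t: 27.45
eef_pos: [0.4174, -0.2385, 0.0831]
ee_rot: [-3.14, 0.601, -2.912]
force: [0.1, 5.5, 6.0]
width: 0.024
```

```bash
python3 -m inch '0.4 0 0 0 0 0 0; 0.4 0 0 0 0 0 0; 0.4 0 0 0 0 0 0; 0.4 0 0 -0.1 0 0 0; 0.4 0 0 -0.25 0 0 0; 0.4 0 0 -0.35 0 0 0; 0.4 0 0 -0.35 0 0 0'
python3 - <<'E'
from h import *
from station import arm
rows([])
s=arm.get_state()
f=arm.grab_frame("wrist"); np.savez("pics/w16.npz",**f,pos=s["eef_pos"],rot=s["ee_rot"])
cv2.imwrite("pics/w16.png",cv2.resize(f["img"][80:330,180:460,::-1],None,fx=2.4,fy=2.4))
v=V(f,s["eef_pos"],s["ee_rot"])
print("tab ctr/tip/ a=.05",[(v.proj(tabp(a,out=o,beyond=0)[0])-[180,80])*2.4 for a,o in((0,0),(0,.018),(.05,.018))])
f=arm.grab_frame("scene");np.savez("pics/s16.npz",**f);cv2.imwrite("pics/s16.png",cv2.resize(f["img"][170:310,340:480,::-1],None,fx=4.5,fy=4.5))
v=V(f)
print("scene tabtip",[(v.proj(tabp(a,out=o,beyond=0)[0])-[340,170])*4.5 for a,o in((0,0),(0,.018),(.05,.018))])
E
```

```text
t: 28.15
eef_pos: [0.3591, -0.2542, 0.173]
ee_rot: [-3.131, 0.602, -2.909]
force: [1.0, 0.1, 0.4]
width: 0.0524
t 28.15 pos [ 0.3591 -0.2542  0.173 ] rot [-3.131  0.602 -2.909] F [1.  0.1 0.4] w 0.0524
tab ctr/tip/ a=.05 [array([[347.29677222, 322.97870618]]), array([[347.83482992, 289.60294408]]), array([[347.76262868, 315.12927387]])]
scene tabtip [array([[180.16688771, 333.83969656]]), array([[159.8352731 , 352.29685797]]), array([[163.03453898, 329.92580228]])]
```

View pics/w16.png

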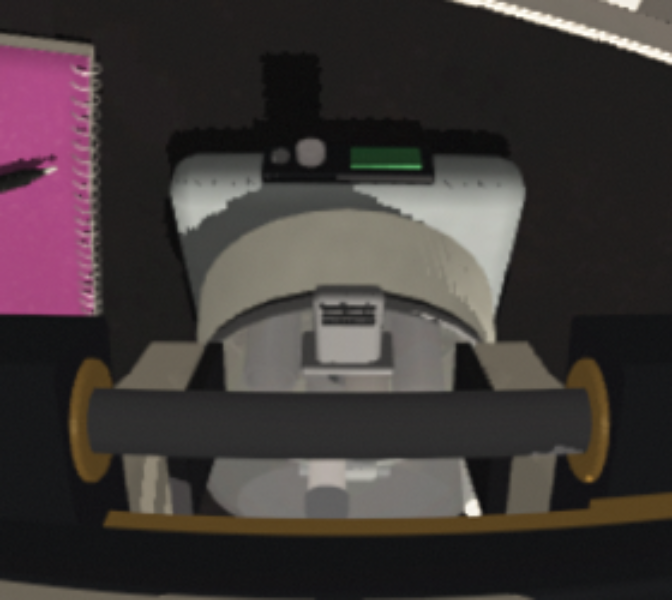

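View pics/s16.png

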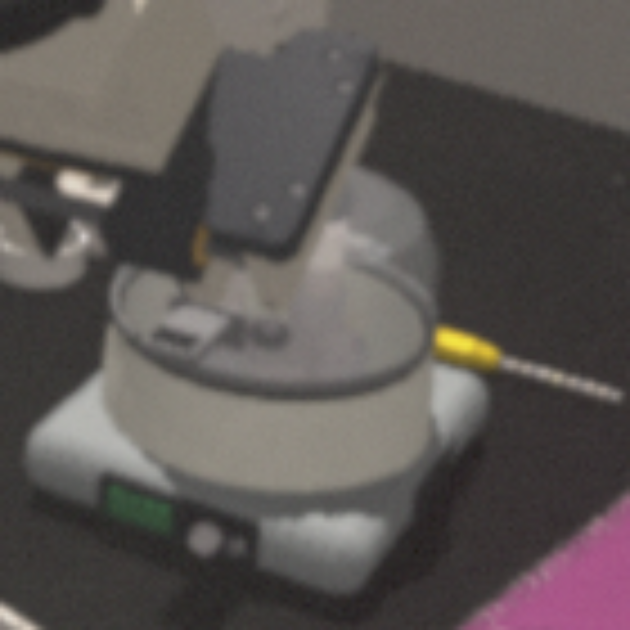

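```bash
python3 - <<'E'
from h import *
p,u=tabp(0,out=.008,beyond=0)
rows([(p+[0,0,.03],u),(p+[0,0,.008],u),(p+[0,0,.004],u),(p,u),(p-[0,0,.004],u)])
E
```

```text
t 28.25 pos [ 0.3593 -0.2529  0.17  ] rot [-3.136  0.601 -2.912] F [ 0.2 -0.  -0.9] w 0.0528
   -0.082 0.004 0.178 -0.003 0.001 0.003   rows>=1.2
   -0.041 0.005 0.238 -0.003 0.001 0.003   rows>=1.5
   -0.033 0.005 0.249 -0.003 0.001 0.003   rows>=1.5
   -0.026 0.005 0.260 -0.003 0.001 0.003   rows>=1.6
   -0.018 0.005 0.271 -0.003 0.001 0.003   rows>=1.6
```

```bash
python3 -m inch '1 -0.04 0 0.05 0 0 0; 1 -0.082 0.004 0.1 0 0 0; 1 -0.082 0.004 0.1 0 0 0; 1 -0.082 0.004 0.1 0 0 0; 1 -0.082 0.004 0.1 0 0 0; 1 -0.082 0.004 0.14 0 0 0; 1 -0.082 0.004 0.178 0 0 0; 1 -0.06 0.005 0.21 0 0 0; 1 -0.041 0.005 0.238 0 0 0; 1 -0.037 0.005 0.244 0 0 0; 1 -0.037 0.005 0.244 0 0 0'
python3 -m inch '1 0.004 0 0.005 0 0 0; 1 0.004 0 0.005 0 0 0'
```

```text
t: 29.35
eef_pos: [0.4089, -0.24, 0.1171]
ee_rot: [-3.137, 0.602, -2.909]
force: [-19.2, 5.8, 37.7]
width: 0.0002
t: 29.55
eef_pos: [0.409, -0.2401, 0.1166]
ee_rot: [-3.135, 0.603, -2.907]
force: [-26.2, 8.8, 52.4]
width: 0.0005
```

```bash
python3 -m inch '1 -0.03 0 -0.04 0 0 0; 1 -0.05 0 -0.15 0 0 0; 1 -0.05 0 -0.3 0 0 0; 1 -0.05 0 -0.45 0 0 0; 0.8 -0.05 0 -0.5 0 0 0; 0.8 -0.05 0 -0.5 0 0 0'
python3 - <<'E'
from h import *
rows([([.36,0.0,.30],ori(-2.6)),([.42,0.05,.3],ori(-2.6))])
E
```

```text
t: 30.15
eef_pos: [0.3378, -0.2569, 0.2475]
ee_rot: [-3.134, 0.602, -2.911]
force: [0.1, 0.2, -0.5]
width: 0.0116
t 30.15 pos [ 0.3378 -0.2569  0.2475] rot [-3.134  0.602 -2.911] F [ 0.1  0.2 -0.5] w 0.0116
   -0.320 0.817 0.001 -0.097 0.569 -0.290   rows>=5.3
   -0.512 0.934 0.132 -0.097 0.569 -0.290   rows>=6.4
```

Move clear for a final look by the top and scene cameras.

```bash
python3 -m inch '0.8 -0.1 0.15 -0.05 0 0.1 -0.05; 0.8 -0.32 0.817 0 -0.097 0.569 -0.29; 0.8 -0.32 0.817 0 -0.097 0.569 -0.29; 0.8 -0.32 0.817 0 -0.097 0.569 -0.29; 0.8 -0.32 0.817 0 -0.097 0.569 -0.29; 0.8 -0.32 0.817 0 -0.097 0.569 -0.29; 0.8 -0.32 0.817 0 -0.097 0.569 -0.29; 0.8 -0.32 0.817 0 -0.097 0.569 -0.29; 0.8 -0.32 0.817 0 -0.097 0.569 -0.29'
python3 - <<'E'
from h import *
from station import arm
rows([])
f=arm.grab_frame("top");np.savez("pics/t17.npz",**f);v=V(f);crop(v,200,110,500,260,2.6,"pics/t17.png")
f=arm.grab_frame("scene");np.savez("pics/s17.npz",**f);v=V(f)
crop(v,330,170,480,310,5,"pics/s17.png")
crop(v,180,150,350,280,4,"pics/s17r.png")
print("scene tab",[(v.proj(tabp(a,out=o,beyond=0)[0])-[330,170])*5 for a,o in((0,0),(0,.018),(.05,0),(.05,.018))])
print("lid top",[(v.proj(loc(.078-.078*np.cos(a)+.059*np.sin(a),0,.082+.078*np.sin(a)+.059*np.cos(a)))-[330,170])*5 for a in(0,.05)])
E
```

```text
t: 31.05
eef_pos: [0.3603, 0.0048, 0.2974]
ee_rot: [3.135, -0.004, -2.592]
force: [-0.7, -0.0, -0.6]
width: 0.0173
t 31.05 pos [0.3603 0.0048 0.2974] rot [ 3.135 -0.004 -2.592] F [-0.7 -0.  -0.6] w 0.0173
scene tab [array([[250.18543079, 370.93299617]]), array([[227.59474789, 391.4409533 ]]), array([[253.56772771, 348.70325317]]), array([[231.14948776, 366.58422475]])]
lid top [array([[358.04486414, 207.16816656]]), array([[362.00991891, 195.52025187]])]
```

View pics/t17.png

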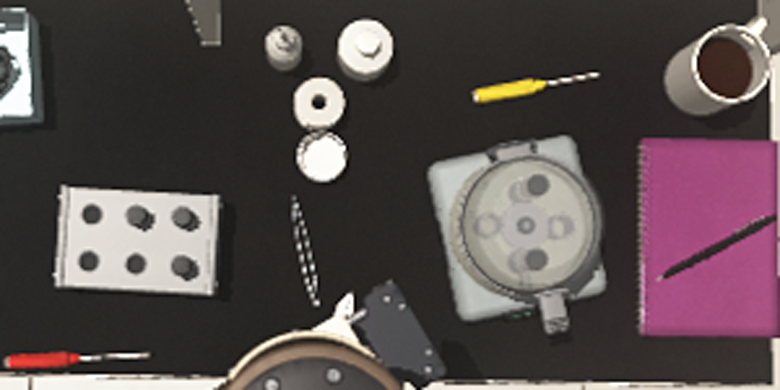

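View pics/s17.png

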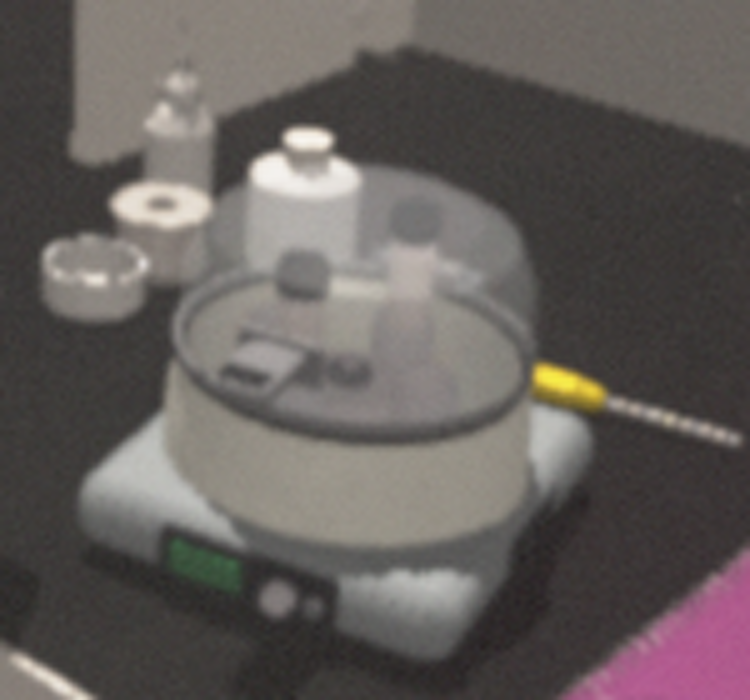

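View pics/s17r.png

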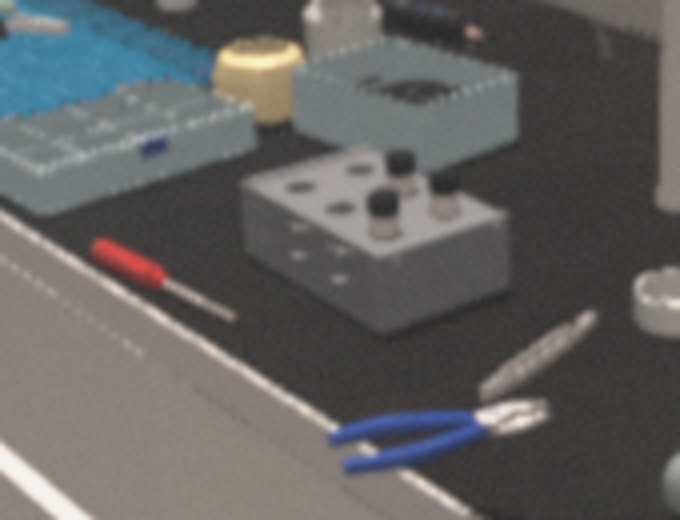

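```bash
python3 - <<'E'
from station import arm
print(arm.job_done())
E
```

```text
the job is handed in; nothing more can be done
None
```

I handed the job in at about 31 s on the robot's clock, with every step done in the order you asked. The hand-in gives no verdict.

- **Lid opened:** I swung the clear lid back to its stop at about 1.85 rad. The wrist view put the tab where that angle predicts.
- **Short cartridge:** It was the one in the rear sleeve. I took it out and stood it in the free rear-right hole of the rack.
- **Long cartridge:** I took it from the front-left rack hole and lowered it into the emptied sleeve until the foot met the floor with about 4 N. Its cap height in the scene view matches a fully seated cartridge.
- **Lid shut:** I closed the lid with the tab gripped, then pressed the tab down with the closed fingertips.

**Last checks:** The final top and scene pictures show the lid ring flush on the bowl rim with both long cartridges upright under it. Three short cartridges stand in the rack. The pot, spool, cutters and tweezers look undisturbed, though the arm partly hid the cutters in the last top picture.

**What failed or disagreed:**
- The final press on the tab was harder than I meant: the wrist read about 38 N and then about 60 N in total. That is under the 120 N wrist limit, and I believe only the fingertips made contact, so the 40 N limit on the gripper's body should not apply.
- The top camera disagreed with the wrist camera by 2 to 4 mm. I used the wrist camera for the cartridge grasps and placings.
- After the lid was closed, the scene picture alone could only fix its angle to within about 0.02 rad. That is why I added the final press.

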